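# Stow the utensils in the bolted travel chest

## Task

Get the kitchen ready for the road: draw the bolt of the utensil chest, lift its lid back to its stop, and lay every utensil that is out flat and lengthwise in its own compartment: spreading knife on the blue liner, bottle opener on the red, spatula on the green, pastry brush on the yellow. Then lower the lid gently until it is shut and slide the bolt fully home in its keeper. Do not swing the lid fast or disturb the other things on the worktop.

Things in the scene. Friction and masses are not known exactly. Their poses are not given: they have to be found in the camera images.
- chest: low wooden chest fixed to the worktop, 216 (x) x 312 (y) x 42 mm without lid; origin centre of underside; -x is its front (faces the robot's right), +x its hinged back (left). Walls 6 mm, floor 6 mm thick; three dividers 4 mm thick, tops 21 mm above the worktop, make four compartments side by side along y, each 204 mm long (x), 72 mm wide, centres at y = -0.114, -0.038, 0.038, 0.114
- keeper (a point): middle of the opening (17 mm wide) of the steel keeper, a staple fixed to the chest's front wall at chest x = -0.116, y = -0.090; its top is 76 mm above the worktop
- lid (a joint): lid angle, rad: 0 shut, 1.6 fully up at its stop (just past vertical). Lid 10 mm thick, 216 x 312 mm; turns about the chest's y axis at the back rim, front edge rising; a stiff hinge (0.5 N m) keeps it wherever it is left. Shut, its top is 52 mm above the worktop
- lid_hinge (a point): middle of the lid's hinge axis, at the chest's back rim, 42 mm above the worktop. (A wall cabinet hangs over the back of the worktop, x beyond 0.62 m, from 0.72 m up: keep the arm's elbow clear of it)
- lid_tab (a point): grip point on the lid's steel pull tab: the tab, 18 mm wide (chest y), 8 mm thick, projects 46 mm from the lid's front edge at chest y = +0.040 and ends in a 12 mm round bar; this point is 28 mm out from the edge, 244 mm from the hinge axis, 5 mm above the plane of the lid's underside; turns with the lid. Fingers closing along chest y let it pivot between the pads
- bolt (a joint): bolt travel, m: 0 drawn right back (tip 3 mm inside the lid's front edge), 0.045 fully home through the keeper. Bolt on top of the lid at chest y = -0.090 (farther from the robot than the tab); slides to the lid's front edge (chest -x) to lock, +x to unlock; friction 2.5 N. While it is in the keeper the lid is held down
- bolt_knob (a point): grip point on the bolt's upright dark steel knob: a 12 mm round pin with a 15 mm head; this point is 31 mm above the lid's top, 11 mm below the knob's top, and travels with the bolt
- knife: blunt spreading knife 185 mm long lying flat: red handle 100 x 18 x 12 mm centred at x = -0.040, steel blade 22 x 3 mm towards +x; origin on its underside, 90 mm from the handle end and 95 mm from the tip, x along its length. May be absent
- opener: flat steel bottle opener 126 x 40 x 8 mm, lying flat; origin centre of its underside, y along its length; shank 24 mm wide in the middle, solid hull up to 40 mm wide. May be absent
- spatula: spatula 170 mm long lying flat: black handle 90 x 20 x 12 mm centred at x = -0.040, steel blade 66 x 40 x 3 mm towards +x; origin centre of its underside, x along its length. May be absent
- brush: pastry brush 170 mm long lying flat: round wooden handle 19 mm thick from x = -0.085 to 0, then a ferrule 42 mm wide and grey bristles towards +x, 20 mm high; origin centre of its underside, x along its length. May be absent
- liner_blue: blue plastic liner 198 x 66 x 1 mm, fixed on the floor of one compartment of the chest, centred in it; origin centre of its underside (6 mm above the worktop), x along the compartment's length. Which compartment has which colour varies
- liner_red: red plastic liner 198 x 66 x 1 mm, fixed on the floor of one compartment of the chest, centred in it; origin centre of its underside (6 mm above the worktop), x along the compartment's length. Which compartment has which colour varies
- liner_green: green plastic liner 198 x 66 x 1 mm, fixed on the floor of one compartment of the chest, centred in it; origin centre of its underside (6 mm above the worktop), x along the compartment's length. Which compartment has which colour varies
- liner_yellow: yellow plastic liner 198 x 66 x 1 mm, fixed on the floor of one compartment of the chest, centred in it; origin centre of its underside (6 mm above the worktop), x along the compartment's length. Which compartment has which colour varies
- matchbox: yellow matchbox 36 x 53 x 15 mm beyond the chest's front; leave alone
- tape: black tape roll 62 mm across, 19 mm high, in front of the sink; leave alone

How it is judged:
By the outcome, as a careful person would: the job done as asked, in the order asked, and still so for the second after the job is handed in, with the robot touching nothing.
Of knife, opener, spatula, brush only 2 to 4 are there at a start; the rules pass over those that are not, and their reading is None.
At some moment in a run one of knife, opener, spatula, brush may be knocked a few centimetres aside while the robot is not near it.
Once in a run the grip may slacken for a moment while it holds something.
It also fails if it takes over 210 s, if anything falls off the work surface, if the arm or the gripper's body presses on something with over 40 N, if the wrist force passes 120 N, or if a joint passes its speed limit or range.

## Robot

A 6-joint arm with a two-finger parallel gripper is mounted at the origin on a cart in front of the work surface, level with it; the furniture and walls round the work are solid. World frame = base frame: x ahead of the robot, y to its left, z up, the work surface at z = 0. Lengths are in m, angles in rad, forces in N, time in s.
With the tool pointing down it reaches from about 0.35 to 0.925 m from the base axis. Payload 6.4 kg.
Tool frame: the origin (TCP) lies at the very end of the fingers, on their centre line; the grasp point (between the pads) lies 19 mm behind it; z points along the fingers, y is the line along which they close (so a half turn about z gives the same grasp; the last joint's range is limited). The gripper opens to 85 mm and grips with 20 to 120 N. Pads are 22 mm wide; open, the fingers measure 114 mm over their backs; the gripper's body (76 mm by 85 mm) begins 54 mm behind the grasp point. The pads swing forward as they close: fully open they stand 13 mm farther back than shut.
Start: joints at [1.095, 0.245, 1.558, -0, 1.339, -0.174], TCP at [0.193, 0.621, 0.231] pointing down, gripper open.
Joint ranges: [-3.13, 3.13], [-1.02, 2.26], [0.13, 2.54], [-0.95, 4.09], [0.21, 2.88], [-2.74, 2.74]. Speed limits (rad/s): [2.57, 2.57, 3.14, 3.14, 3.14, 3.14].

## Interface

Orientations are given as a unit quaternion [w, x, y, z].
In Python, from plant import read_state, viewer, sign_off gives the robot as it stands. The module is installed in compiled form; this text tells all that it offers.
- The arm moves only by the tool send_rows, never from a script. Its argument "deltas" is text: rows parted by semicolons, each of 6 numbers parted by spaces: the shift along the tool's x, y, z in m, then the turn, a rotation vector about the tool's x, y, z in rad. A call has 1 to 10 rows; each row is the pose to reach, as a shift and turn from the pose commanded when the call began, along the tool's axes at that moment; what a row does not reach only later rows make up. A row lasts 1/10 s, in which the tool goes at most 50 mm and 8.59 degrees, less where a joint would pass 70% of its speed; a pose out of reach is approached as far as the arm can. A call with a gripper value outside its range is refused whole. "jaw" is the closure, from 0 (fully open) to 1 (shut), set as the call begins (left out, the last holds). The fingers move at their own pace and stop on an object; "squeeze" is the grip in N (left out, the last holds). Time passes only in rows, so rows that repeat a pose let the fingers close. It gives the time, the measured TCP pose, the force and the opening at its end, in the units of the state.
- read_state(): the state, without advancing time (a new reading comes with each control period).
- viewer.snapshot(name): name is "side" or "top" or "wrist"; returns the picture (400x640x3 uint8, red, green, blue); there is no depth.
- viewer.camera_params(name): a dict with "K" (3x3 intrinsics, pixels), "dist_coeffs" ([k1, k2, p1, p2, k3] as OpenCV has them; the pictures are not rectified), "position" and "attitude" of the camera in the world. Camera axes: x right, y down, z forward; pixel columns grow to the right and rows downward; lengths in m; the calibration is good to about 2 mm. A picture is of the moment at which its call begins: read the wrist's pose just before it. camera_params takes no time and is no camera call; for the wrist camera it gives the pose at the moment of the call.
- sign_off(): hands the job in, once; it reports no verdict.
Trained networks look in the newest picture that a camera, given by its name, has taken for a name from the list of things; names that differ only in an ending like _2 or _b are one class to them, and where a whole thing is asked for, a point or a joint stands for the part that bears it (a point fixed in the world has none). Each returns a list of dicts, best first, with "confidence" (0 to 1); they miss things now and then, are a little off and sometimes report something else, mostly with a low value. They report only what shows in the picture. A call takes as long as a camera call.
- viewer.regions_of(camera, name): "mask" (400x640 bool, what is visible of it) and "extent" ([left, top, right, bottom] in pixels, round what is visible of it).
The state is a dict: "t": time; "joint_positions": joint angles; "joint_vel": joint speeds; "joint_efforts": joint torques, N m; "tcp_pos": TCP position; "tool_rot": TCP orientation; "wrist_force": force on the tool from outside, world axes, zero at the start; "moment": the same for the moment, N m; "finger_gap": opening from 0.0 (shut) to 1.0 (fully open).
Only numpy, scipy, OpenCV 4.12 (cv2) and the standard library are available. Lean on these libraries where they do the work, as an engineer would, in place of code of your own. Each camera call takes 0.05 s, during which the arm holds its last target. There are 200 camera calls.

## Working session

There is one attempt and no reset: what is moved stays moved. The work goes in short steps, Python scripts to look and compute and a tool call to move; the robot and the scene stay as the last step left them, time stands still between calls to the robot, and variables do not carry over. Pictures are saved under pics/ and viewed, on a budget of 14 in all, crops included, one or two more only if the job needs it, and the job is handed in when it is done.

Besides the shell and the picture viewer there is one more tool, called as name(argument=value, ...), one argument or row to a line, values as JSON. send_rows: Moves the arm, as the interface text tells. Its arguments: {"type":"object","properties":{"deltas":{"type":"string"},"jaw":{"type":"number"},"squeeze":{"type":"number"}},"required":["deltas"]}

```bash
mkdir -p pics; ls
python3 - <<'E'
from plant import read_state, viewer
import cv2, numpy as np
s=read_state(); print(s)
for c in ["side","top","wrist"]:
    im=viewer.snapshot(c); cv2.imwrite(f"pics/{c}0.png",im[:,:,::-1]); np.save(f"pics/{c}0.npy",im)
    p=viewer.camera_params(c); print(c,{k:np.round(v,4).tolist() for k,v in p.items()})
E
```

```text
pics
{'t': 0.0, 'joint_positions': array([ 1.09490136e+00,  2.45809993e-01,  1.55901455e+00,  2.94605939e-05,
        1.33868691e+00, -1.74112836e-01]), 'joint_vel': array([-1.56229397e-03, -3.44706055e-05,  6.56397164e-04,  1.26355152e-03,
       -9.62137027e-04,  5.84640361e-04]), 'joint_efforts': array([ 9.03443433e-04, -4.29521298e+01, -3.26118815e+01, -9.03143723e-05,
        5.41107860e-03,  6.33635821e-06]), 'tcp_pos': array([0.19293256, 0.62012792, 0.23018264]), 'tool_rot': array([-3.19929991e-04,  1.50322425e-01,  9.88636560e-01, -9.04598115e-04]), 'wrist_force': array([-0.03967273, -0.47399566,  0.80225573]), 'moment': array([-0.00696528,  0.00916497,  0.00270487]), 'finger_gap': 0.998362577576665}
side {'K': [[498.7065, 0.0, 316.9058], [0.0, 498.7065, 205.8546], [0.0, 0.0, 1.0]], 'dist_coeffs': [-0.0733, 0.0, 0.0, 0.0, 0.0], 'position': [-0.0724, -1.3172, 0.6013], 'attitude': [-0.5649, 0.7974, -0.1737, 0.1216]}
top {'K': [[408.7843, 0.0, 322.222], [0.0, 408.7843, 195.7981], [0.0, 0.0, 1.0]], 'dist_coeffs': [-0.0913, 0.0, 0.0, 0.0, 0.0], 'position': [0.3977, 0.0253, 1.094], 'attitude': [-0.0505, 0.7073, -0.7031, 0.0525]}
wrist {'K': [[280.4313, 0.0, 318.4865], [0.0, 280.4313, 199.6717], [0.0, 0.0, 1.0]], 'dist_coeffs': [-0.0023, 0.0, 0.0, 0.0, 0.0], 'position': [0.1304, 0.6389, 0.373], 'attitude': [0.1052, 0.7988, 0.5873, 0.0768]}
```

View pics/top0.png

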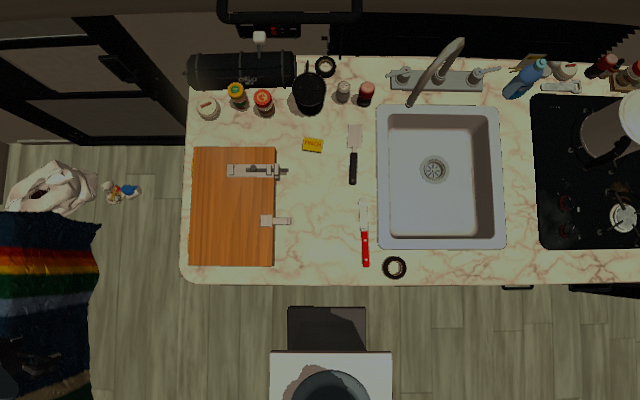

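View pics/side0.png

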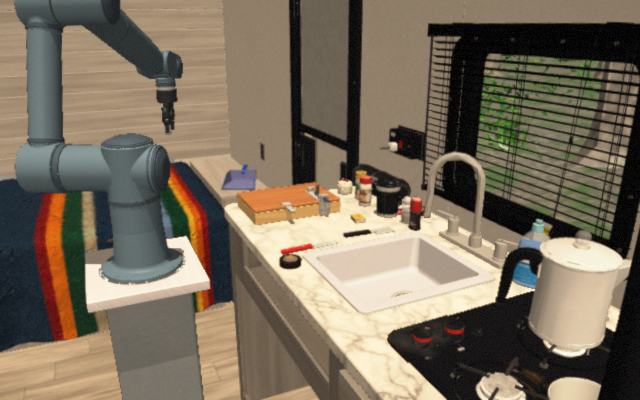

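```bash
cat > h.py <<'E'
import numpy as np, cv2
from scipy.spatial.transform import Rotation as R
from plant import read_state, viewer
def cam(c): 
    p=viewer.camera_params(c); w,x,y,z=p["attitude"]
    return np.array(p["K"]),np.array(p["dist_coeffs"]),np.array(p["position"]),R.from_quat([x,y,z,w])
def toplane(P,uv,z):
    K,d,pos,r=P
    n=cv2.undistortPoints(np.asarray(uv,float).reshape(-1,1,2),K,d).reshape(-1,2)
    v=r.apply(np.c_[n,np.ones(len(n))]); return pos+v*((z-pos[2])/v[:,2])[:,None]
def proj(P,X):
    K,d,pos,r=P
    return cv2.projectPoints(r.inv().apply(np.atleast_2d(X)-pos),np.zeros(3),np.zeros(3),K,d)[0].reshape(-1,2)
def snap(c,f=None):
    P=cam(c); im=viewer.snapshot(c)
    if f: cv2.imwrite("pics/"+f,im[:,:,::-1])
    return P,im
def look(c,names,P,z):
    for n in names:
        for r in viewer.regions_of(c,n)[:2]:
            m=np.argwhere(r["mask"])[:,::-1]
            if len(m)<5: continue
            W=toplane(P,m,z.get(n,0.0) if isinstance(z,dict) else z)[:,:2]
            (cx,cy),(a,b),an=cv2.minAreaRect(W.astype(np.float32))
            box=cv2.boxPoints(((cx,cy),(a,b),an)); e=max([(box[1]-box[0]),(box[2]-box[1])],key=np.linalg.norm)
            print(n,round(r["confidence"],2),"ext",np.round(r["extent"]).tolist(),"n",len(m),"ctr",np.round([cx,cy],4),"mean",W.mean(0).round(4),"LxW",np.round(sorted([a,b])[::-1],3),"dirdeg",round(np.degrees(np.arctan2(e[1],e[0]))%180,1))
def pose():
    s=read_state(); w,x,y,z=s["tool_rot"]; return s["tcp_pos"],R.from_quat([x,y,z,w])
def down(yaw):  # tool z down; tool y (closing line) at world angle yaw (rad)
    c,s_=np.cos(yaw),np.sin(yaw); y=np.array([c,s_,0]); z=np.array([0,0,-1.]); return R.from_matrix(np.c_[np.cross(y,z),y,z])
def plan(wps,start=None):  # wps: list of (xyz, R or None, label)
    p,r=start or pose()
    for X,q,l in wps:
        q=q or r; X=np.array(X,float)
        d=r.inv().apply(X-p); t=(r.inv()*q).as_rotvec()
        n=max(np.linalg.norm(d)/.05,np.degrees(np.linalg.norm(t))/8.59)
        print(l,"|"," ".join(f"{v:.4f}" for v in np.r_[d,t]),"| rows>=%.1f"%n); p,r=X,q
E
python3 - <<'E'
from h import *
P,im=snap("top")
Z=dict(chest=.052,lid=.052,bolt=.06,lid_tab=.047,bolt_knob=.08,keeper=.07,knife=.012,spatula=.008,opener=.008,brush=.015,matchbox=.015,tape=.019)
look("top",["chest","lid","bolt","lid_tab","bolt_knob","knife","opener","spatula","brush","matchbox","tape"],P,Z)
s=read_state();print(s["t"])
import cv2
K,d,p,r=P
cv2.imwrite("pics/topz.png",cv2.resize(im[90:290,170:420,::-1],None,fx=3.2,fy=3,interpolation=cv2.INTER_CUBIC))
E
```

```text
chest 0.58 ext [184.0, 147.0, 291.0, 268.0] n 10607 ctr [0.5262 0.2349] mean [0.5227 0.2508] LxW [0.316 0.271] dirdeg 179.8
chest 0.24 ext [348.0, 125.0, 362.0, 187.0] n 577 ctr [ 0.6616 -0.0586] mean [ 0.6754 -0.0599] LxW [0.16  0.038] dirdeg 176.3
lid 0.97 ext [189.0, 144.0, 291.0, 266.0] n 10257 ctr [0.5271 0.236 ] mean [0.5221 0.253 ] LxW [0.314 0.267] dirdeg 0.7
bolt 0.61 ext [247.0, 162.0, 287.0, 170.0] n 156 ctr [0.6226 0.1661] mean [0.6187 0.176 ] LxW [0.109 0.019] dirdeg 90.3
lid_tab 0.72 ext [186.0, 148.0, 292.0, 268.0] n 10250 ctr [0.5262 0.2358] mean [0.523  0.2545] LxW [0.315 0.267] dirdeg 179.7
bolt_knob 0.46 ext [248.0, 165.0, 291.0, 172.0] n 148 ctr [0.6183 0.1621] mean [0.6143 0.1711] LxW [0.104 0.018] dirdeg 90.3
knife 0.59 ext [361.0, 199.0, 371.0, 268.0] n 540 ctr [ 0.4627 -0.0891] mean [ 0.4631 -0.0889] LxW [0.183 0.023] dirdeg 4.0
spatula 0.92 ext [348.0, 124.0, 361.0, 182.0] n 556 ctr [ 0.6739 -0.0626] mean [ 0.6866 -0.0635] LxW [0.164 0.039] dirdeg 176.7
matchbox 0.74 ext [302.0, 138.0, 323.0, 155.0] n 286 ctr [0.6975 0.0488] mean [0.697  0.0486] LxW [0.056 0.041] dirdeg 78.7
tape 0.79 ext [383.0, 254.0, 405.0, 280.0] n 303 ctr [ 0.3678 -0.1656] mean [ 0.3677 -0.1651] LxW [0.061 0.057] dirdeg 134.3
0.75
```

View pics/topz.png

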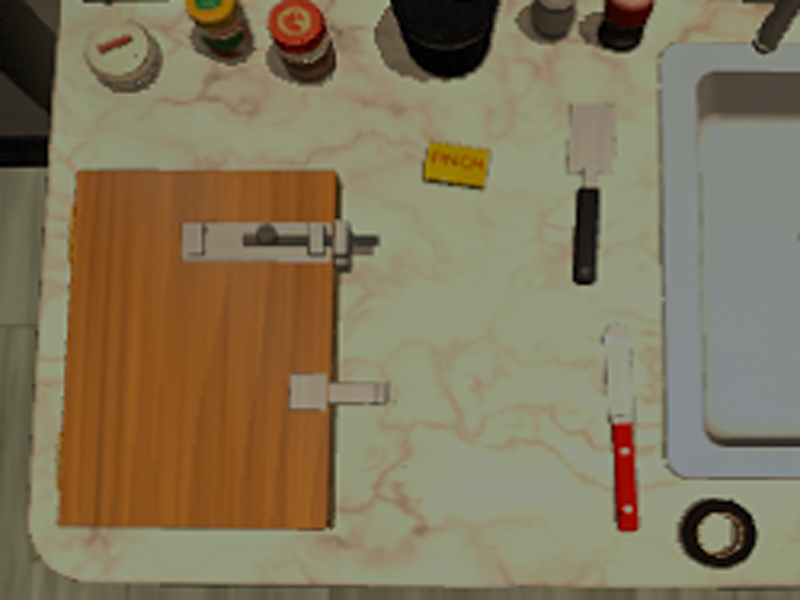

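Run:
```python
from h import *
P=cam("top")
f=lambda u,v:(170+u/3.2-.3,90+v/3-.3)
W=toplane(P,[f(77,170),f(337,170),f(331,528),f(60,525)],.052); print(W.round(4), W.mean(0).round(4))
print("sides",[np.linalg.norm(W[i]-W[(i+1)%4]).round(4) for i in range(4)])
print("knob top",toplane(P,[f(265,232)],.094).round(4)); print("knob33",toplane(P,[f(265,233)],.083).round(4))
print("tab end", toplane(P,[f(385,380),f(385,404),f(333,380),f(333,404)],.05).round(4))
print("keeper",toplane(P,[f(343,242)],.076).round(4))
```

```text
[[0.6809 0.3638 0.052 ]
 [0.6812 0.1476 0.052 ]
 [0.3717 0.1455 0.052 ]
 [0.3715 0.3619 0.052 ]] [0.5263 0.2547 0.052 ]
sides [np.float64(0.2161), np.float64(0.3095), np.float64(0.2164), np.float64(0.3094)]
knob top [[0.6163 0.1979 0.094 ]]
knob33 [[0.6178 0.1997 0.083 ]]
tab end [[0.4972 0.105  0.05  ]
 [0.4766 0.1047 0.05  ]
 [0.4969 0.1468 0.05  ]
 [0.4763 0.1463 0.05  ]]
keeper [[0.6118 0.1385 0.076 ]]
```

Run:
```python
from h import *
plan([((.616,.198,.20),down(0),"above"),((.616,.198,.066),down(0),"dn")])
```

```text
above | -0.5293 -0.2779 0.0313 0.0000 -0.0000 1.2690 | rows>=12.0
dn | 0.0000 0.0000 0.1340 0.0000 0.0000 0.0000 | rows>=2.7
```

send_rows(
  deltas="-0.265 -0.139 0.016 0 0 0.634; -0.265 -0.139 0.016 0 0 0.634; -0.265 -0.139 0.016 0 0 0.634; -0.265 -0.139 0.016 0 0 0.634; -0.529 -0.278 0.031 0 0 1.269; -0.529 -0.278 0.031 0 0 1.269; -0.529 -0.278 0.031 0 0 1.269; -0.529 -0.278 0.031 0 0 1.269; -0.529 -0.278 0.031 0 0 1.269; -0.529 -0.278 0.031 0 0 1.269",
)

```text
t: 1.75
tcp_pos: [0.5475, 0.2658, 0.2055]
tool_rot: [0.0, 0.708, 0.707, 0.0]
wrist_force: [0.1, 1.5, 0.6]
finger_gap: 1.0
```

Run:
```python
from h import *
p,r=pose();print(p,r.as_rotvec())
plan([((.616,.198,.20),down(0),"above"),((.616,.198,.066),down(0),"dn")])
```

```text
[0.5475008  0.26584916 0.20552196] [2.22266732e+00 2.21987730e+00 9.64328395e-04]
above | -0.0678 0.0686 0.0055 0.0006 -0.0003 -0.0013 | rows>=1.9
dn | 0.0000 0.0000 0.1340 0.0000 0.0000 0.0000 | rows>=2.7
```

send_rows(
  deltas="-0.068 0.069 0.005 0 0 0; -0.068 0.069 0.005 0 0 0; -0.068 0.069 0.005 0 0 0; -0.068 0.069 0.005 0 0 0; -0.068 0.069 0.005 0 0 0",
)

```text
t: 2.25
tcp_pos: [0.6146, 0.2002, 0.2002]
tool_rot: [-0.0, 0.707, 0.707, -0.0]
wrist_force: [-0.5, 0.5, 0.2]
finger_gap: 0.997
```

Run:
```python
from h import *
P,im=snap("wrist","w1.png"); print(pose()[0])
print("expect knob top px",proj(P,[.616,.198,.094]),"tab",proj(P,[.4863,.1187,.047]),"keeper",proj(P,[.6163,.1385,.076]))
look("wrist",["bolt_knob"],P,.083)
```

```text
[0.6144152  0.20055937 0.20033948]
expect knob top px [[320.50031118 199.78121425]] tab [[207.74287201 255.65291993]] keeper [[320.58590808 250.81451132]]
bolt_knob 0.6 ext [317.0, 167.0, 333.0, 268.0] n 760 ctr [0.6184 0.1742] mean [0.6182 0.1854] LxW [0.103 0.013] dirdeg 89.9
```

View pics/w1.png

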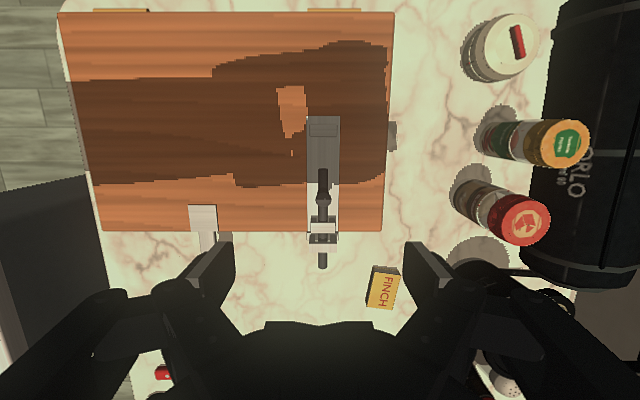

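Run:
```python
from h import *
P=cam("wrist"); print(P[2], P[3].apply([0,0,1]))
im=cv2.imread("pics/w1.png"); g=im.sum(2)//3
for v in range(160,276,4): print(v,''.join('#' if x<50 else '+' if x<80 else '.' for x in g[v,305:345]), )
for y in (.19,.198,.204,.21): print(y,proj(P,[[.616,y,.094],[.616,y,.06]]).round(1).tolist())
```

```text
[0.61398987 0.2650127  0.3430215 ] [ 6.22453883e-05 -2.58005287e-01 -9.66143503e-01]
160 ++................................++++++
164 ++................................++++++
168 ++............++++++++............++++++
172 ++...........##########...........++++++
176 ++...........####++#+##...........++++++
180 ++...........####++++##...........++++++
184 .............+###++++##......++.........
188 .............+#########.................
192 .............######+###+................
196 ...........+#+++++++++++#+..............
200 ...........+.............+..............
204 .............+........++................
208 .............#+++..++++.................
212 .............#++....+++.................
216 .............+++...++++.................
220 ......+++++..++.....+++.++++++..........
224 ..............................+.........
228 ........................................
232 ..++++........................+++.......
236 .....+++++...++.....+++..++++++.........
240 .....+++++...+++++++++...++++++.........
244 ........................................
248 ........................................
252 ........................................
256 .............++.....++..................
260 .............++.....++..................
264 .............++.....++..................
268 ................++++....................
272 ........................................
0.19 [[320.6, 208.5], [320.4, 199.1]]
0.198 [[320.7, 200.2], [320.4, 191.7]]
0.204 [[320.7, 193.9], [320.4, 186.0]]
0.21 [[320.7, 187.5], [320.4, 180.3]]
```

Run:
```python
from h import *
plan([((.618,.198,.067),down(0),"dn")])
```

```text
dn | -0.0027 0.0036 0.1335 -0.0000 -0.0001 0.0018 | rows>=2.7
```

send_rows(
  deltas="-0.003 0.004 0.03 0 0 0; -0.003 0.004 0.07 0 0 0; -0.003 0.004 0.105 0 0 0; -0.003 0.004 0.133 0 0 0; -0.003 0.004 0.133 0 0 0; -0.003 0.004 0.133 0 0 0; -0.003 0.004 0.133 0 0 0",
)

```text
t: 3.05
tcp_pos: [0.6207, 0.1972, 0.07]
tool_rot: [0.001, 0.707, 0.707, 0.002]
wrist_force: [-0.1, 0.3, 0.7]
finger_gap: 1.0
```

send_rows(
  deltas="0 0 0 0 0 0; 0 0 0 0 0 0; 0 0 0 0 0 0; 0 0 0 0 0 0; 0 0 0 0 0 0; 0 0 0 0 0 0; 0 0 0 0 0 0; 0 0 0 0 0 0",
  jaw=1,
  squeeze=40,
)

```text
t: 3.85
tcp_pos: [0.6189, 0.1965, 0.0673]
tool_rot: [-0.0, 0.707, 0.707, -0.0]
wrist_force: [-3.1, -0.8, 2.8]
finger_gap: 0.143
```

send_rows(
  deltas="0.008 0 0 0 0 0; 0.016 0 0 0 0 0; 0.024 0 0 0 0 0; 0.032 0 0 0 0 0; 0.04 0 0 0 0 0; 0.044 0 0 0 0 0; 0.046 0 0 0 0 0; 0.047 0 0 0 0 0; 0.047 0 0 0 0 0",
)

```text
t: 4.75
tcp_pos: [0.619, 0.2377, 0.067]
tool_rot: [0.003, 0.707, 0.707, -0.005]
wrist_force: [-6.5, -22.3, 7.8]
finger_gap: 0.14
```

send_rows(
  deltas="-0.002 0 0 0 0 0; -0.002 0 0 0 0 0; -0.002 0 0 0 0 0; -0.002 0 0 0 0 0; -0.002 0 0 0 0 0",
  jaw=0.4,
)

```text
t: 5.25
tcp_pos: [0.6192, 0.242, 0.0673]
tool_rot: [0.0, 0.707, 0.707, 0.0]
wrist_force: [-0.8, -0.0, -0.3]
finger_gap: 0.599
```

Run:
```python
from h import *
s=read_state();print(s["tcp_pos"],s["wrist_force"],s["finger_gap"])
plan([((.619,.240,.15),down(0),"up"),((.4865,.150,.13),down(0),"over"),((.4865,.1187,.13),down(0),"over2")])
```

```text
[0.61922829 0.24196933 0.06728576] [-0.80987036 -0.0253737  -0.25083513] 0.599234178114628
up | -0.0020 -0.0002 -0.0827 0.0003 -0.0002 0.0006 | rows>=1.7
over | -0.0900 -0.1325 0.0200 0.0000 0.0000 0.0000 | rows>=3.2
over2 | -0.0313 0.0000 0.0000 0.0000 0.0000 0.0000 | rows>=0.6
```

send_rows(
  deltas="0 0 -0.04 0 0 0; 0 0 -0.08 0 0 0; 0 0 -0.083 0 0 0; -0.04 -0.06 -0.083 0 0 0; -0.117 -0.133 -0.083 0 0 0; -0.117 -0.133 -0.083 0 0 0; -0.117 -0.133 -0.083 0 0 0; -0.117 -0.133 -0.083 0 0 0; -0.117 -0.133 -0.083 0 0 0; -0.117 -0.133 -0.083 0 0 0",
  jaw=0.3,
)

```text
t: 6.25
tcp_pos: [0.4871, 0.125, 0.1506]
tool_rot: [0.0, 0.707, 0.707, 0.0]
wrist_force: [-0.2, 0.5, 0.1]
finger_gap: 0.7
```

Run:
```python
from h import *
P,im=snap("wrist","w2.png"); print(pose()[0])
print("expect tab",proj(P,[[.4863,.1187,.050],[.4773,.1467,.05],[.4953,.1467,.05],[.4863,.101,.05]]).round(),"bolt tip edge",proj(P,[.6163,.15,.06]))
look("wrist",["knife"],P,.008)
```

```text
[0.4870985  0.12508672 0.15054194]
expect tab [[318. 206.]
 [308. 175.]
 [328. 175.]
 [318. 224.]] bolt tip edge [[472.54788585 173.20403885]]
```

View pics/w2.png

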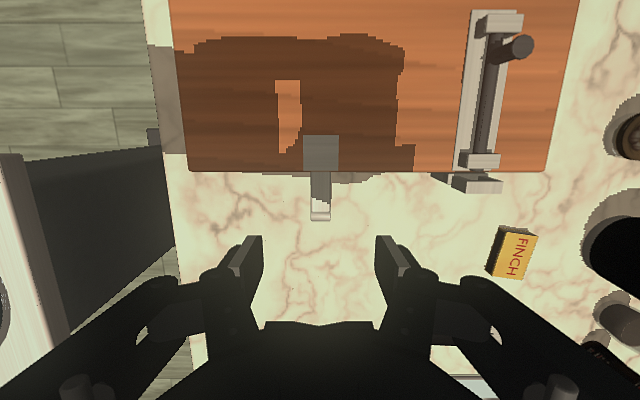

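send_rows(
  deltas="-0.004 0.001 0.03 0 0 0; -0.004 0.001 0.06 0 0 0; -0.004 0.001 0.09 0 0 0; -0.004 0.001 0.11 0 0 0; -0.004 0.001 0.122 0 0 0; -0.004 0.001 0.122 0 0 0; -0.004 0.001 0.122 0 0 0; -0.004 0.001 0.122 0 0 0",
)

```text
t: 7.15
tcp_pos: [0.4885, 0.1207, 0.0297]
tool_rot: [0.001, 0.707, 0.707, 0.001]
wrist_force: [0.3, -0.6, -0.3]
finger_gap: 0.702
```

send_rows(
  deltas="0 0 0 0 0 0; 0 0 0 0 0 0; 0 0 0 0 0 0; 0 0 0 0 0 0; 0 0 0 0 0 0; 0 0 0 0 0 0; 0 0 0 0 0 0; 0 0 0 0 0 0",
  jaw=1,
  squeeze=60,
)

```text
t: 7.95
tcp_pos: [0.4887, 0.1205, 0.0292]
tool_rot: [0.001, 0.707, 0.707, 0.001]
wrist_force: [5.1, -0.1, 1.3]
finger_gap: 0.191
```

```bash
cat >> h.py <<'E'
def arc(th0,dth,n=10,yh=.3645):
    g=lambda t:np.array([yh-(.244*np.cos(t)-.005*np.sin(t)),.042+.244*np.sin(t)+.005*np.cos(t)])
    a=g(th0); th=th0+dth*np.arange(1,n+1)/n
    print("th",round(th0,2),"->",round(th[-1],2)," ; ".join(f"{(g(t)-a)[0]:.3f} 0 {-(g(t)-a)[1]:.3f} 0 0 0" for t in th), "end tcp y,z",(g(th[-1])-[0,.019]).round(4))
E
python3 - <<'E'
from h import *
s=read_state();print(s["tcp_pos"],s["wrist_force"],s["finger_gap"])
t=0
for k in range(6): arc(t,1.6/6); t+=1.6/6
E
```

```text
[0.48874347 0.12049437 0.02916838] [ 5.08642234 -0.1003799   1.31246402] 0.1911277601566686
th 0 -> 0.27 0.000 0 -0.007 0 0 0 ; 0.001 0 -0.013 0 0 0 ; 0.001 0 -0.019 0 0 0 ; 0.002 0 -0.026 0 0 0 ; 0.003 0 -0.032 0 0 0 ; 0.004 0 -0.039 0 0 0 ; 0.005 0 -0.045 0 0 0 ; 0.007 0 -0.052 0 0 0 ; 0.008 0 -0.058 0 0 0 ; 0.010 0 -0.064 0 0 0 end tcp y,z [0.1304 0.0921]
th 0.27 -> 0.53 0.002 0 -0.006 0 0 0 ; 0.004 0 -0.012 0 0 0 ; 0.006 0 -0.018 0 0 0 ; 0.009 0 -0.025 0 0 0 ; 0.011 0 -0.031 0 0 0 ; 0.014 0 -0.036 0 0 0 ; 0.017 0 -0.042 0 0 0 ; 0.020 0 -0.048 0 0 0 ; 0.023 0 -0.054 0 0 0 ; 0.026 0 -0.059 0 0 0 end tcp y,z [0.1569 0.1514]
th 0.53 -> 0.8 0.003 0 -0.005 0 0 0 ; 0.007 0 -0.011 0 0 0 ; 0.011 0 -0.016 0 0 0 ; 0.015 0 -0.021 0 0 0 ; 0.019 0 -0.026 0 0 0 ; 0.023 0 -0.031 0 0 0 ; 0.027 0 -0.036 0 0 0 ; 0.032 0 -0.041 0 0 0 ; 0.036 0 -0.046 0 0 0 ; 0.041 0 -0.050 0 0 0 end tcp y,z [0.1981 0.2015]
th 0.8 -> 1.07 0.005 0 -0.004 0 0 0 ; 0.010 0 -0.009 0 0 0 ; 0.015 0 -0.013 0 0 0 ; 0.020 0 -0.017 0 0 0 ; 0.025 0 -0.021 0 0 0 ; 0.031 0 -0.024 0 0 0 ; 0.036 0 -0.028 0 0 0 ; 0.042 0 -0.031 0 0 0 ; 0.047 0 -0.034 0 0 0 ; 0.053 0 -0.038 0 0 0 end tcp y,z [0.251  0.2391]
th 1.07 -> 1.33 0.006 0 -0.003 0 0 0 ; 0.012 0 -0.006 0 0 0 ; 0.018 0 -0.008 0 0 0 ; 0.024 0 -0.011 0 0 0 ; 0.030 0 -0.013 0 0 0 ; 0.036 0 -0.015 0 0 0 ; 0.042 0 -0.017 0 0 0 ; 0.048 0 -0.019 0 0 0 ; 0.055 0 -0.021 0 0 0 ; 0.061 0 -0.022 0 0 0 end tcp y,z [0.312  0.2613]
th 1.33 -> 1.6 0.006 0 -0.001 0 0 0 ; 0.013 0 -0.002 0 0 0 ; 0.019 0 -0.003 0 0 0 ; 0.026 0 -0.004 0 0 0 ; 0.032 0 -0.005 0 0 0 ; 0.039 0 -0.005 0 0 0 ; 0.045 0 -0.006 0 0 0 ; 0.052 0 -0.006 0 0 0 ; 0.058 0 -0.006 0 0 0 ; 0.065 0 -0.005 0 0 0 end tcp y,z [0.3766 0.2667]
```

send_rows(
  deltas="0 0 -0.003 0 0 0; 0 0 -0.007 0 0 0; 0.001 0 -0.013 0 0 0; 0.001 0 -0.019 0 0 0; 0.002 0 -0.026 0 0 0; 0.003 0 -0.032 0 0 0; 0.004 0 -0.039 0 0 0; 0.006 0 -0.047 0 0 0; 0.008 0 -0.056 0 0 0; 0.010 0 -0.064 0 0 0",
)

```text
t: 8.95
tcp_pos: [0.4887, 0.1308, 0.0926]
tool_rot: [0.001, 0.707, 0.707, 0.002]
wrist_force: [10.9, 3.9, -8.1]
finger_gap: 0.196
```

send_rows(
  deltas="0.002 0 -0.006 0 0 0; 0.004 0 -0.012 0 0 0; 0.006 0 -0.018 0 0 0; 0.009 0 -0.025 0 0 0; 0.011 0 -0.031 0 0 0; 0.014 0 -0.036 0 0 0; 0.017 0 -0.042 0 0 0; 0.02 0 -0.048 0 0 0; 0.023 0 -0.054 0 0 0; 0.026 0 -0.059 0 0 0",
)

```text
t: 9.95
tcp_pos: [0.4887, 0.1567, 0.151]
tool_rot: [0.002, 0.707, 0.707, 0.002]
wrist_force: [12.5, 3.7, -8.9]
finger_gap: 0.198
```

send_rows(
  deltas="0.003 0 -0.005 0 0 0; 0.007 0 -0.011 0 0 0; 0.011 0 -0.016 0 0 0; 0.015 0 -0.021 0 0 0; 0.019 0 -0.026 0 0 0; 0.023 0 -0.031 0 0 0; 0.027 0 -0.036 0 0 0; 0.032 0 -0.041 0 0 0; 0.036 0 -0.046 0 0 0; 0.041 0 -0.05 0 0 0",
)

```text
t: 10.95
tcp_pos: [0.4887, 0.1968, 0.2005]
tool_rot: [0.002, 0.707, 0.707, 0.001]
wrist_force: [12.7, -0.9, -9.1]
finger_gap: 0.196
```

send_rows(
  deltas="0.005 0 -0.004 0 0 0; 0.01 0 -0.009 0 0 0; 0.015 0 -0.013 0 0 0; 0.02 0 -0.017 0 0 0; 0.025 0 -0.021 0 0 0; 0.031 0 -0.024 0 0 0; 0.036 0 -0.028 0 0 0; 0.042 0 -0.031 0 0 0; 0.047 0 -0.034 0 0 0; 0.053 0 -0.038 0 0 0",
)

```text
t: 11.95
tcp_pos: [0.4886, 0.2491, 0.238]
tool_rot: [0.002, 0.707, 0.707, -0.0]
wrist_force: [13.2, -2.0, -9.1]
finger_gap: 0.195
```

send_rows(
  deltas="0.006 0 -0.003 0 0 0; 0.012 0 -0.006 0 0 0; 0.018 0 -0.008 0 0 0; 0.024 0 -0.011 0 0 0; 0.03 0 -0.013 0 0 0; 0.036 0 -0.015 0 0 0; 0.042 0 -0.017 0 0 0; 0.048 0 -0.019 0 0 0; 0.055 0 -0.021 0 0 0; 0.061 0 -0.022 0 0 0",
)

```text
t: 12.95
tcp_pos: [0.4887, 0.3095, 0.2607]
tool_rot: [0.003, 0.707, 0.707, -0.001]
wrist_force: [8.6, -5.5, 0.8]
finger_gap: 0.196
```

send_rows(
  deltas="0.006 0 -0.001 0 0 0; 0.013 0 -0.002 0 0 0; 0.019 0 -0.003 0 0 0; 0.026 0 -0.004 0 0 0; 0.032 0 -0.005 0 0 0; 0.038 0 -0.005 0 0 0; 0.044 0 -0.006 0 0 0; 0.049 0 -0.006 0 0 0; 0.054 0 -0.006 0 0 0; 0.058 0 -0.006 0 0 0",
)

```text
t: 13.95
tcp_pos: [0.4887, 0.3674, 0.267]
tool_rot: [0.003, 0.707, 0.707, -0.001]
wrist_force: [7.0, -5.2, 1.0]
finger_gap: 0.195
```

send_rows(
  deltas="0.003 0 0 0 0 0; 0.006 0 0 0 0 0; 0.009 0 0.001 0 0 0; 0.011 0 0.001 0 0 0; 0.013 0 0.001 0 0 0; 0.014 0 0.001 0 0 0; 0.014 0 0.001 0 0 0",
)

```text
t: 14.65
tcp_pos: [0.4887, 0.3817, 0.2664]
tool_rot: [0.003, 0.707, 0.707, -0.001]
wrist_force: [8.3, -2.9, 2.3]
finger_gap: 0.199
```

send_rows(
  deltas="0.003 0 0 0 0 0; 0.006 0 0.001 0 0 0; 0.008 0 0.001 0 0 0; 0.008 0 0.001 0 0 0; 0.008 0 0.001 0 0 0",
)

```text
t: 15.15
tcp_pos: [0.4887, 0.3899, 0.2657]
tool_rot: [0.002, 0.707, 0.707, -0.0]
wrist_force: [6.3, -2.3, 1.6]
finger_gap: 0.192
```

Run:
```python
from h import *
P,im=snap("side"); 
P2,im2=snap("top")
a=cv2.resize(im[110:260,180:420,::-1],(800,500)[:2]); 
cv2.imwrite("pics/s2.png",a[:, :]); 
b=cv2.resize(im2[130:290,140:340,::-1],(625,500)); cv2.imwrite("pics/c2.png",cv2.resize(np.hstack([a[:,:500],b[:,:625]]),(800,356)))
H=np.array([.488,.3645,.042])
```

```text
(no output)
```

View pics/c2.png

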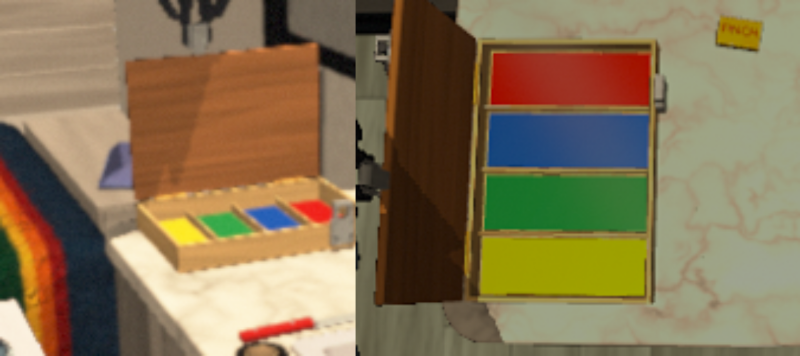

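send_rows(
  deltas="0.004 0 0 0 0 0; 0.008 0 0.001 0 0 0; 0.01 0 0.001 0 0 0; 0.01 0 0.001 0 0 0; 0.01 0 0.001 0 0 0",
)

```text
t: 15.75
tcp_pos: [0.4887, 0.39, 0.2654]
tool_rot: [0.009, 0.708, 0.706, -0.01]
wrist_force: [-4.0, -43.7, 16.6]
finger_gap: 0.195
```

Run:
```python
from h import *
P2,im2=snap("top"); np.save("pics/t3.npy",im2)
s=read_state(); print(s["tcp_pos"],s["wrist_force"],s["finger_gap"])
look("top",["lid","liner_blue","liner_green","liner_red","liner_yellow"],P2,dict(lid=.0,liner_blue=.007,liner_green=.007,liner_red=.007,liner_yellow=.007))
# predicted top edge of lid (outer face far corners) for angles: front edge underside pts
for th in (1.4,1.5,1.55,1.6,1.65):
    y=.3645-.216*np.cos(th); z=.042+.216*np.sin(th)
    print(th,proj(P2,[[.37,y,z],[.682,y,z]]).round(1).tolist())
print(proj(P2,[[.37,.3645,.042],[.682,.3645,.042]]).round(1).tolist())
```

```text
[0.48874272 0.39001043 0.26538686] [ -3.8849283  -44.06073169  15.11233441] 0.1956673508799883
lid 0.84 ext [142.0, 123.0, 198.0, 268.0] n 5501 ctr [0.5644 0.4471] mean [0.5482 0.4384] LxW [0.404 0.145] dirdeg 0.3
lid 0.74 ext [382.0, 257.0, 408.0, 280.0] n 290 ctr [ 0.366  -0.1677] mean [ 0.3665 -0.1703] LxW [0.062 0.058] dirdeg 89.9
liner_blue 0.94 ext [199.0, 178.0, 274.0, 204.0] n 1721 ctr [0.5651 0.258 ] mean [0.5649 0.2576] LxW [0.196 0.063] dirdeg 90.4
liner_green 0.98 ext [196.0, 211.0, 271.0, 236.0] n 1786 ctr [0.4878 0.2574] mean [0.4885 0.2561] LxW [0.197 0.064] dirdeg 90.4
liner_red 0.81 ext [200.0, 154.0, 274.0, 179.0] n 1682 ctr [0.6413 0.2574] mean [0.6408 0.2563] LxW [0.2   0.066] dirdeg 91.3
liner_red 0.72 ext [144.0, 124.0, 199.0, 269.0] n 5401 ctr [0.563  0.4446] mean [0.547  0.4355] LxW [0.402 0.143] dirdeg 179.8
liner_yellow 0.61 ext [199.0, 236.0, 272.0, 262.0] n 1874 ctr [0.4134 0.2577] mean [0.4121 0.2561] LxW [0.196 0.069] dirdeg 90.6
1.4 [[173.3, 267.7], [181.7, 121.2]]
1.5 [[162.7, 267.5], [171.6, 120.9]]
1.55 [[157.5, 267.4], [166.7, 120.8]]
1.6 [[152.4, 267.3], [161.8, 120.9]]
1.65 [[147.4, 267.2], [157.1, 121.0]]
[[188.7, 265.2], [194.6, 147.0]]
```

send_rows(
  deltas="-0.004 0 0 0 0 0; -0.008 0 0 0 0 0; -0.009 0 0 0 0 0; -0.009 0 0 0 0 0; -0.009 0 0 0 0 0",
)

```text
t: 16.55
tcp_pos: [0.4888, 0.3899, 0.2657]
tool_rot: [0.003, 0.708, 0.707, -0.001]
wrist_force: [4.7, -8.2, 5.8]
finger_gap: 0.194
```

send_rows(
  deltas="0 0 0 0 0 0; 0 0 0 0 0 0; 0 0 0 0 0 0; 0 0 0 0 0 0; 0 0 0 0 0 0",
  jaw=0.45,
)

```text
t: 17.05
tcp_pos: [0.4869, 0.3926, 0.264]
tool_rot: [-0.0, 0.707, 0.707, -0.0]
wrist_force: [0.1, 0.1, 0.2]
finger_gap: 0.551
```

send_rows(
  deltas="0 0 -0.02 0 0 0; 0 0 -0.05 0 0 0; 0 0 -0.08 0 0 0; 0 0 -0.08 0 0 0; -0.05 0 -0.08 0 0 0; -0.1 0 -0.08 0 0 0; -0.15 0 -0.08 0 0 0; -0.2 0 -0.08 0 0 0; -0.25 0 -0.08 0 0 0; -0.25 0 -0.08 0 0 0",
)

```text
t: 18.05
tcp_pos: [0.4872, 0.138, 0.3434]
tool_rot: [0.0, 0.71, 0.705, -0.001]
wrist_force: [0.2, 0.9, 0.3]
finger_gap: 0.554
```

Run:
```python
from h import *
P,im=snap("top","t4.png")
s=read_state(); print(s["t"],s["tcp_pos"],s["wrist_force"],s["finger_gap"],s["joint_positions"])
look("top",["knife","spatula","opener","brush","tape","lid"],P,dict(knife=.008,spatula=.008,opener=.008,brush=.015,tape=.019,lid=0))
cv2.imwrite("pics/t4c.png",cv2.resize(im[100:290,140:420,::-1],(800,543),interpolation=cv2.INTER_CUBIC))
```

```text
18.1 [0.48707728 0.14021181 0.34350107] [-0.39119604  0.09357362 -0.3123525 ] 0.5460161683464291 [ 5.62346963e-02 -1.70376588e-01  1.78228273e+00  5.49668540e-05
  1.53060005e+00  6.09841782e-02]
knife 0.84 ext [362.0, 198.0, 370.0, 266.0] n 533 ctr [ 0.4615 -0.0893] mean [ 0.4624 -0.0894] LxW [0.182 0.022] dirdeg 3.3
spatula 0.78 ext [348.0, 122.0, 360.0, 186.0] n 601 ctr [ 0.6738 -0.0626] mean [ 0.686  -0.0636] LxW [0.169 0.04 ] dirdeg 176.7
spatula 0.38 ext [206.0, 219.0, 246.0, 236.0] n 629 ctr [0.48   0.2755] mean [0.4774 0.2798] LxW [0.108 0.052] dirdeg 87.9
brush 0.71 ext [140.0, 122.0, 259.0, 268.0] n 3873 ctr [0.5451 0.3717] mean [0.559  0.4387] LxW [0.394 0.303] dirdeg 170.7
tape 0.56 ext [383.0, 256.0, 407.0, 281.0] n 340 ctr [ 0.3678 -0.1643] mean [ 0.3676 -0.1646] LxW [0.06 0.06] dirdeg 89.4
tape 0.18 ext [144.0, 123.0, 193.0, 268.0] n 3570 ctr [0.5588 0.454 ] mean [0.5563 0.4503] LxW [0.39  0.125] dirdeg 173.0
lid 0.91 ext [144.0, 121.0, 195.0, 266.0] n 3513 ctr [0.5631 0.4617] mean [0.5594 0.4576] LxW [0.4   0.124] dirdeg 173.5
```

View pics/t4c.png

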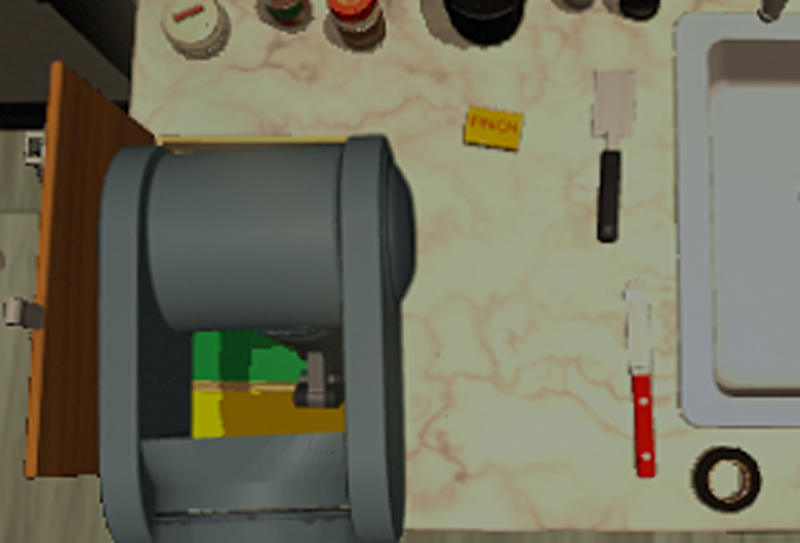

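Run:
```python
from h import *
plan([((.4475,-.0902,.16),down(np.radians(-86.6)),"knife")])
```

```text
knife | -0.2338 -0.0400 0.1840 -0.0005 0.0003 1.5137 | rows>=10.1
```

send_rows(
  deltas="-0.117 -0.02 0.05 0 0 0.757; -0.117 -0.02 0.09 0 0 0.757; -0.117 -0.02 0.09 0 0 0.757; -0.117 -0.02 0.09 0 0 0.757; -0.117 -0.02 0.09 0 0 0.757; -0.234 -0.04 0.184 0 0 1.514; -0.234 -0.04 0.184 0 0 1.514; -0.234 -0.04 0.184 0 0 1.514; -0.234 -0.04 0.184 0 0 1.514; -0.234 -0.04 0.184 0 0 1.514",
  jaw=0.4,
)

```text
t: 19.4
tcp_pos: [0.4465, -0.0915, 0.1588]
tool_rot: [-0.001, 0.999, 0.032, -0.001]
wrist_force: [1.1, -0.1, 1.1]
finger_gap: 0.6
```

send_rows(
  deltas="0 0 0 0 0 0.0; 0 0 0 0 0 0; 0 0 0 0 0 0",
)

```text
t: 19.7
tcp_pos: [0.4476, -0.091, 0.1606]
tool_rot: [0.0, 0.999, 0.037, 0.0]
wrist_force: [0.2, 0.4, -0.7]
finger_gap: 0.598
```

Run:
```python
from h import *
P,im=snap("wrist","w3.png")
p,r=pose(); print(p, "closing dir",np.degrees(np.arctan2(*r.apply([0,1,0])[1::-1])))
look("wrist",["knife","tape"],P,dict(knife=.008,tape=.019))
P,im=snap("top"); look("top",["opener","brush","spatula"],P,.008)
im3=im[60:110,500:620,::-1]; w=cv2.imread("pics/w3.png")
cv2.imwrite("pics/cmb.png",np.vstack([cv2.resize(w,(640,400)),cv2.resize(im3,(480,200))[:, :].copy() if 0 else np.pad(cv2.resize(im3,(480,200)),((0,0),(0,160),(0,0)))]))
```

```text
[ 0.44748591 -0.09105943  0.16053454] closing dir -85.78415781887877
knife 0.61 ext [307.0, 81.0, 333.0, 250.0] n 3074 ctr [ 0.4636 -0.0894] mean [ 0.4746 -0.0877] LxW [0.182 0.022] dirdeg 3.6
tape 0.67 ext [350.0, 232.0, 405.0, 283.0] n 794 ctr [ 0.3796 -0.1577] mean [ 0.3788 -0.1538] LxW [0.062 0.05 ] dirdeg 134.3
tape 0.3 ext [284.0, 2.0, 307.0, 35.0] n 803 ctr [ 0.6024 -0.0597] mean [ 0.603  -0.0595] LxW [0.03 0.02] dirdeg 2.4
spatula 0.83 ext [349.0, 124.0, 362.0, 184.0] n 599 ctr [ 0.6741 -0.0647] mean [ 0.6876 -0.0634] LxW [0.163 0.041] dirdeg 179.4
```

View pics/cmb.png

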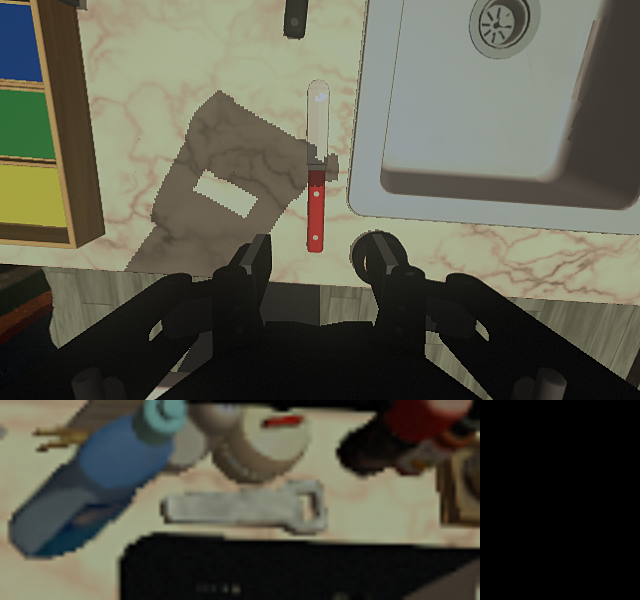

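send_rows(
  deltas="0.001 0 0.04 0 0 -0.01; 0.001 0 0.08 0 0 -0.01; 0.001 0 0.12 0 0 -0.01; 0.001 0 0.145 0 0 -0.01; 0.001 0 0.156 0 0 -0.01; 0.001 0 0.156 0 0 -0.01; 0.001 0 0.156 0 0 -0.01; 0.001 0 0.156 0 0 -0.01",
)

```text
t: 20.85
tcp_pos: [0.4497, -0.0921, 0.006]
tool_rot: [0.001, 0.999, 0.04, 0.002]
wrist_force: [-0.2, -0.7, -1.5]
finger_gap: 0.599
```

send_rows(
  deltas="0 0 0 0 0 0; 0 0 0 0 0 0; 0 0 0 0 0 0; 0 0 0 0 0 0; 0 0 0 0 0 0; 0 0 0 0 0 0; 0 0 0 0 0 0; 0 0 0 0 0 0",
  jaw=1,
  squeeze=60,
)

```text
t: 21.65
tcp_pos: [0.4489, -0.0917, 0.0054]
tool_rot: [0.0, 0.999, 0.04, 0.001]
wrist_force: [-0.8, 0.2, 6.5]
finger_gap: 0.186
```

send_rows(
  deltas="0 0 -0.03 0 0 0; 0 0 -0.06 0 0 0; 0 0 -0.1 0 0 0; 0 0 -0.1 0 0 0; 0 0 -0.1 0 0 0",
)

```text
t: 22.15
tcp_pos: [0.4488, -0.0917, 0.1052]
tool_rot: [0.001, 0.999, 0.04, 0.001]
wrist_force: [-0.6, -0.1, -0.9]
finger_gap: 0.185
```

Run:
```python
from h import *
s=read_state(); print(s["t"],s["tcp_pos"],s["wrist_force"],s["finger_gap"])
# target: grip .0145 behind mid, blade toward +y; compartment blue
plan([((.49,.03,.16),down(np.radians(-43)),"a"),((.565,.2425,.16),down(0),"b"),((.565,.2425,.014),down(0),"c")])
P=cam("top"); print("thing",toplane(P,[[541,87],[581,87],[561,82],[561,93]],.008).round(3))
```

```text
22.15 [ 0.44876606 -0.09167374  0.10523907] [-0.56438892 -0.14719574 -0.90884449] 0.18472182949691082
a | 0.0510 -0.1179 -0.0548 0.0020 -0.0016 -0.7395 | rows>=4.9
b | 0.2066 -0.0901 0.0000 0.0000 0.0000 -0.7505 | rows>=5.0
c | 0.0000 0.0000 0.1460 0.0000 0.0000 0.0000 | rows>=2.9
thing [[ 0.881 -0.611  0.008]
 [ 0.886 -0.738  0.008]
 [ 0.899 -0.676  0.008]
 [ 0.864 -0.672  0.008]]
```

send_rows(
  deltas="0 0 -0.04 0 0 0; 0.051 -0.118 -0.055 0 0 -0.74; 0.051 -0.118 -0.055 0 0 -0.74; 0.051 -0.118 -0.055 0 0 -0.74; 0.051 -0.118 -0.055 0 0 -0.74; 0.051 -0.118 -0.055 0 0 -0.74; 0.051 -0.118 -0.055 0 0 -0.74; 0.051 -0.118 -0.055 0 0 -0.74",
)

```text
t: 22.95
tcp_pos: [0.4887, 0.0304, 0.1579]
tool_rot: [-0.001, 0.918, 0.398, -0.001]
wrist_force: [0.2, 0.2, -1.0]
finger_gap: 0.18
```

send_rows(
  deltas="0.207 -0.09 0 0 0 -0.75; 0.207 -0.09 0 0 0 -0.75; 0.207 -0.09 0 0 0 -0.75; 0.207 -0.09 0 0 0 -0.75; 0.207 -0.09 0 0 0 -0.75; 0.207 -0.09 0 0 0 -0.75; 0.207 -0.09 0 0 0 -0.75; 0.207 -0.09 0 0 0 -0.75",
)

```text
t: 23.75
tcp_pos: [0.5643, 0.242, 0.1587]
tool_rot: [-0.0, 0.708, 0.706, -0.001]
wrist_force: [-0.4, -0.4, -0.7]
finger_gap: 0.185
```

Run:
```python
from h import *
P,im=snap("wrist","w4.png")
s=read_state(); print(s["t"],s["tcp_pos"],s["finger_gap"])
look("wrist",["knife","liner_blue","liner_green"],P,dict(knife=.155,liner_blue=.007,liner_green=.007))
plan([((.565,.2425,.014),down(0),"c")])
```

```text
23.8 [0.56444406 0.24187507 0.15891918] 0.1838030657716123
knife 0.97 ext [295.0, 31.0, 345.0, 326.0] n 10917 ctr [0.5644 0.2681] mean [0.5643 0.2814] LxW [0.161 0.022] dirdeg 89.5
knife 0.56 ext [3.0, 0.0, 546.0, 280.0] n 48288 ctr [0.5419 0.2899] mean [0.5368 0.3211] LxW [0.25  0.143] dirdeg 179.7
liner_blue 0.69 ext [288.0, 72.0, 354.0, 238.0] n 3488 ctr [0.5668 0.2697] mean [0.5699 0.2765] LxW [0.174 0.067] dirdeg 89.8
liner_blue 0.65 ext [0.0, 0.0, 543.0, 282.0] n 49644 ctr [0.519  0.2732] mean [0.5092 0.3347] LxW [0.503 0.287] dirdeg 179.7
liner_green 0.65 ext [213.0, 72.0, 284.0, 259.0] n 11475 ctr [0.4904 0.2576] mean [0.4899 0.2677] LxW [0.198 0.067] dirdeg 90.2
liner_green 0.64 ext [424.0, 319.0, 443.0, 332.0] n 198 ctr [0.7065 0.071 ] mean [0.7051 0.0711] LxW [0.036 0.013] dirdeg 140.8
c | 0.0003 0.0003 0.1453 -0.0001 0.0001 -0.0020 | rows>=2.9
```

send_rows(
  deltas="0 0.001 0.04 0 0 0; 0 0.001 0.08 0 0 0; 0 0.001 0.11 0 0 0; 0 0.001 0.13 0 0 0; 0 0.001 0.14 0 0 0; 0 0.001 0.145 0 0 0; 0 0.001 0.145 0 0 0; 0 0.001 0.145 0 0 0",
)

```text
t: 24.75
tcp_pos: [0.5668, 0.2433, 0.0157]
tool_rot: [0.001, 0.707, 0.707, 0.001]
wrist_force: [-0.1, -0.0, -0.7]
finger_gap: 0.182
```

send_rows(
  deltas="0 0 0 0 0 0; 0 0 0 0 0 0; 0 0 0 0 0 0; 0 0 0 0 0 0",
  jaw=0.68,
)

```text
t: 25.15
tcp_pos: [0.566, 0.2432, 0.0147]
tool_rot: [0.0, 0.707, 0.707, 0.0]
wrist_force: [-0.7, 0.3, -0.3]
finger_gap: 0.321
```

send_rows(
  deltas="0 0 -0.02 0 0 0; 0 0 -0.05 0 0 0; 0 0 -0.09 0 0 0; 0 0 -0.13 0 0 0; 0 0 -0.16 0 0 0; 0 0 -0.16 0 0 0",
)

```text
t: 25.75
tcp_pos: [0.569, 0.2439, 0.1806]
tool_rot: [0.003, 0.707, 0.707, 0.005]
wrist_force: [0.7, 1.1, 0.7]
finger_gap: 0.319
```

Run:
```python
from h import *
P,im=snap("wrist","w5.png")
s=read_state(); print(s["t"],s["tcp_pos"],s["finger_gap"])
look("wrist",["knife","opener","brush"],P,.013)
p=snap("top")[0]; look("top",["spatula","opener","brush"],p,.008)
plan([((.60,.05,.2),down(np.radians(-45)),"a"),((.662,-.0625,.16),down(np.radians(-91.5)),"b")])
```

```text
25.8 [0.56736627 0.24353164 0.17743292] 0.31898672488533414
knife 0.73 ext [306.0, 86.0, 332.0, 250.0] n 2894 ctr [0.5664 0.2576] mean [0.5669 0.2673] LxW [0.184 0.022] dirdeg 88.5
spatula 0.78 ext [349.0, 124.0, 361.0, 184.0] n 589 ctr [ 0.6726 -0.0624] mean [ 0.6854 -0.0634] LxW [0.167 0.04 ] dirdeg 176.5
opener 0.44 ext [143.0, 122.0, 278.0, 269.0] n 2610 ctr [0.5588 0.3281] mean [0.5364 0.3072] LxW [0.404 0.373] dirdeg 177.8
a | -0.1929 0.0349 -0.0272 -0.0022 0.0016 0.7854 | rows>=5.2
b | -0.0357 0.1234 0.0400 0.0000 0.0000 0.8116 | rows>=5.4
```

send_rows(
  deltas="-0.193 0.035 -0.027 0 0 0.785; -0.193 0.035 -0.027 0 0 0.785; -0.193 0.035 -0.027 0 0 0.785; -0.193 0.035 -0.027 0 0 0.785; -0.193 0.035 -0.027 0 0 0.785; -0.193 0.035 -0.027 0 0 0.785; -0.193 0.035 -0.027 0 0 0.785",
  jaw=0.4,
)

```text
t: 26.85
tcp_pos: [0.6006, 0.0496, 0.2006]
tool_rot: [-0.0, 0.924, 0.383, -0.0]
wrist_force: [-0.0, 0.4, -0.6]
finger_gap: 0.601
```

send_rows(
  deltas="-0.036 0.123 0.04 0 0 0.84; -0.036 0.123 0.04 0 0 0.84; -0.036 0.123 0.04 0 0 0.84; -0.036 0.123 0.04 0 0 0.84; -0.036 0.123 0.04 0 0 0.84; -0.036 0.123 0.04 0 0 0.84; -0.036 0.123 0.04 0 0 0.84; -0.036 0.123 0.04 0 0 0.84",
)

```text
t: 27.65
tcp_pos: [0.6622, -0.0619, 0.1609]
tool_rot: [-0.0, 1.0, -0.026, -0.0]
wrist_force: [0.8, -0.2, 0.4]
finger_gap: 0.599
```

Run:
```python
from h import *
P,im=snap("wrist","w6.png")
p,r=pose(); print(p, "closing dir",np.degrees(np.arctan2(*r.apply([0,1,0])[1::-1])))
look("wrist",["spatula","matchbox","opener","brush"],P,.008)
```

```text
[ 0.66221745 -0.06192383  0.16100565] closing dir -92.95887924551504
spatula 0.88 ext [297.0, 91.0, 341.0, 247.0] n 4081 ctr [ 0.6767 -0.0619] mean [ 0.6969 -0.0629] LxW [0.167 0.039] dirdeg 176.8
matchbox 0.73 ext [184.0, 140.0, 236.0, 177.0] n 1938 ctr [0.7002 0.0517] mean [0.7003 0.0514] LxW [0.057 0.038] dirdeg 82.5
matchbox 0.65 ext [299.0, 91.0, 337.0, 248.0] n 3987 ctr [ 0.6761 -0.0626] mean [ 0.6961 -0.063 ] LxW [0.168 0.039] dirdeg 177.9
```

send_rows(
  deltas="0.002 0 0.04 0 0 0; 0.002 0 0.08 0 0 0; 0.002 0 0.12 0 0 0; 0.002 0 0.145 0 0 0; 0.002 0 0.156 0 0 0; 0.002 0 0.156 0 0 0; 0.002 0 0.156 0 0 0; 0.002 0 0.156 0 0 0",
)

```text
t: 28.7
tcp_pos: [0.666, -0.0628, 0.0077]
tool_rot: [0.0, 1.0, -0.027, 0.002]
wrist_force: [0.3, -1.3, 0.6]
finger_gap: 0.6
```

send_rows(
  deltas="0 0 0 0 0 0; 0 0 0 0 0 0; 0 0 0 0 0 0; 0 0 0 0 0 0; 0 0 0 0 0 0; 0 0 0 0 0 0; 0 0 0 0 0 0; 0 0 0 0 0 0",
  jaw=1,
  squeeze=60,
)

```text
t: 29.5
tcp_pos: [0.6652, -0.0626, 0.0067]
tool_rot: [0.0, 1.0, -0.027, 0.001]
wrist_force: [-1.3, 1.0, 5.1]
finger_gap: 0.208
```

send_rows(
  deltas="0 0 -0.03 0 0 0; 0 0 -0.06 0 0 0; 0 0 -0.1 0 0 0; 0 0 -0.15 0 0 0; 0 0 -0.15 0 0 0; 0 0 -0.15 0 0 0",
)

```text
t: 30.1
tcp_pos: [0.6651, -0.0626, 0.1571]
tool_rot: [0.0, 1.0, -0.027, 0.002]
wrist_force: [-1.1, -0.2, -1.8]
finger_gap: 0.207
```

Run:
```python
from h import *
s=read_state(); print(s["t"],s["tcp_pos"],s["wrist_force"],s["finger_gap"])
plan([((.58,.06,.18),down(np.radians(-45)),"a"),((.489,.245,.16),down(np.radians(0.3)),"b")])
P,im=snap("wrist","w7.png")
look("wrist",["spatula"],P,s["tcp_pos"][2]+.003)
```

```text
30.1 [ 0.66514279 -0.06258149  0.15706164] [-1.08347266 -0.23639169 -1.82449135] 0.20667227668954216
a | -0.0916 -0.1178 -0.0233 0.0020 -0.0027 -0.8395 | rows>=5.6
b | 0.0665 -0.1952 0.0200 0.0000 0.0000 -0.7906 | rows>=5.3
spatula 0.74 ext [277.0, 60.0, 360.0, 324.0] n 14589 ctr [ 0.6882 -0.0644] mean [ 0.7095 -0.0657] LxW [0.143 0.038] dirdeg 176.8
spatula 0.21 ext [0.0, 318.0, 124.0, 366.0] n 3526 ctr [0.6141 0.0949] mean [0.6163 0.1017] LxW [0.082 0.029] dirdeg 90.4
```

send_rows(
  deltas="-0.092 -0.118 -0.023 0 0 -0.84; -0.092 -0.118 -0.023 0 0 -0.84; -0.092 -0.118 -0.023 0 0 -0.84; -0.092 -0.118 -0.023 0 0 -0.84; -0.092 -0.118 -0.023 0 0 -0.84; -0.092 -0.118 -0.023 0 0 -0.84; -0.092 -0.118 -0.023 0 0 -0.84",
)

```text
t: 30.9
tcp_pos: [0.5775, 0.0606, 0.176]
tool_rot: [-0.001, 0.924, 0.383, -0.002]
wrist_force: [0.2, 0.0, -1.1]
finger_gap: 0.208
```

send_rows(
  deltas="0.067 -0.195 0.02 0 0 -0.79; 0.067 -0.195 0.02 0 0 -0.79; 0.067 -0.195 0.02 0 0 -0.79; 0.067 -0.195 0.02 0 0 -0.79; 0.067 -0.195 0.02 0 0 -0.79; 0.067 -0.195 0.02 0 0 -0.79; 0.067 -0.195 0.02 0 0 -0.79; 0.067 -0.195 0.02 0 0 -0.79",
)

```text
t: 31.7
tcp_pos: [0.4879, 0.2453, 0.1574]
tool_rot: [-0.0, 0.706, 0.708, -0.001]
wrist_force: [0.4, -0.4, -1.3]
finger_gap: 0.206
```

Run:
```python
from h import *
P,im=snap("wrist","w8.png")
s=read_state(); print(s["t"],s["tcp_pos"],s["finger_gap"])
look("wrist",["spatula","liner_green"],P,dict(spatula=.163,liner_green=.007))
plan([((.4895,.245,.0145),down(0),"c")])
```

```text
31.75 [0.48812418 0.24519683 0.15761484] 0.20989288694333524
spatula 0.8 ext [277.0, 57.0, 361.0, 325.0] n 14647 ctr [0.4874 0.2685] mean [0.4873 0.2893] LxW [0.14  0.037] dirdeg 90.4
liner_green 0.95 ext [290.0, 192.0, 354.0, 233.0] n 1299 ctr [0.49   0.2177] mean [0.4925 0.2205] LxW [0.066 0.046] dirdeg 178.7
liner_green 0.46 ext [277.0, 59.0, 360.0, 325.0] n 14789 ctr [0.4872 0.222 ] mean [0.4868 0.2657] LxW [0.3   0.081] dirdeg 90.5
c | -0.0002 0.0012 0.1435 -0.0006 0.0001 0.0031 | rows>=2.9
```

View pics/w8.png

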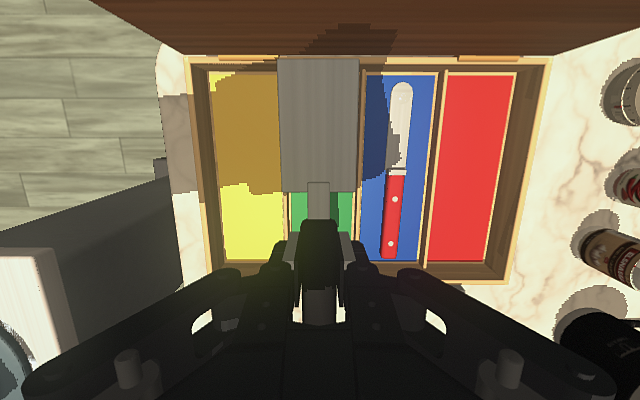

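send_rows(
  deltas="0 0.002 0.04 0 0 0; 0 0.002 0.08 0 0 0; 0 0.002 0.11 0 0 0; 0 0.002 0.13 0 0 0; 0 0.002 0.139 0 0 0; 0 0.002 0.143 0 0 0; 0 0.002 0.143 0 0 0; 0 0.002 0.143 0 0 0",
)

```text
t: 32.65
tcp_pos: [0.4914, 0.2459, 0.0166]
tool_rot: [0.001, 0.705, 0.709, 0.001]
wrist_force: [0.0, -0.2, -0.8]
finger_gap: 0.206
```

send_rows(
  deltas="0 0 0 0 0 0; 0 0 0 0 0 0; 0 0 0 0 0 0; 0 0 0 0 0 0",
  jaw=0.66,
)

```text
t: 33.05
tcp_pos: [0.4905, 0.2457, 0.0156]
tool_rot: [0.0, 0.705, 0.709, 0.0]
wrist_force: [-0.0, -0.3, -1.1]
finger_gap: 0.34
```

send_rows(
  deltas="0 0 -0.02 0 0 0; 0 0 -0.05 0 0 0; 0 0 -0.09 0 0 0; 0 0 -0.13 0 0 0; 0 0 -0.18 0 0 0; 0 0 -0.22 0 0 0; 0 0 -0.22 0 0 0",
)

```text
t: 33.75
tcp_pos: [0.4938, 0.2467, 0.243]
tool_rot: [0.003, 0.705, 0.709, 0.006]
wrist_force: [0.5, -0.3, -0.2]
finger_gap: 0.337
```

Run:
```python
from h import *
P,im=snap("wrist","w9.png")
s=read_state(); print(s["t"],s["tcp_pos"],s["wrist_force"],s["finger_gap"])
look("wrist",["spatula","knife"],P,.012)
for c in("top","side"):
    p,im=snap(c); 
    for n in ("opener","brush"):
        for r in viewer.regions_of(c,n): print(c,n,r["confidence"],r["extent"])
plan([((.6,-.25,.35),down(np.radians(-60)),"a")])
```

```text
33.8 [0.49214349 0.24618254 0.23931429] [-0.53817057  0.84012542 -1.17213763] 0.33903089331476555
spatula 0.86 ext [295.0, 100.0, 330.0, 227.0] n 2678 ctr [0.4914 0.2564] mean [0.4908 0.2753] LxW [0.169 0.041] dirdeg 90.8
knife 0.62 ext [361.0, 95.0, 387.0, 232.0] n 2077 ctr [0.5661 0.2577] mean [0.5665 0.2652] LxW [0.184 0.022] dirdeg 89.1
knife 0.36 ext [228.0, 89.0, 285.0, 237.0] n 7292 ctr [0.4154 0.2593] mean [0.4154 0.2654] LxW [0.196 0.067] dirdeg 89.8
top opener 0.7 [146.0, 123.4, 194.0, 239.8]
a | -0.4961 0.1075 -0.1160 -0.0018 0.0017 1.0521 | rows>=10.4
```

send_rows(
  deltas="0 0 -0.05 0 0 0; -0.05 0 -0.1 0 0 0; -0.446 -0.042 -0.16 0 0 0; -0.446 -0.042 -0.16 0 0 0; -0.446 -0.042 -0.16 0 0 0; -0.446 -0.042 -0.16 0 0 0; -0.446 -0.042 -0.16 0 0 0; -0.446 -0.042 -0.16 0 0 0; -0.446 -0.042 -0.16 0 0 0; -0.446 -0.042 -0.16 0 0 0",
)

```text
t: 35.2
tcp_pos: [0.4517, -0.1834, 0.3919]
tool_rot: [-0.0, 0.705, 0.709, 0.0]
wrist_force: [0.1, 0.4, -0.1]
finger_gap: 0.342
```

Run:
```python
from h import *
P,im=snap("wrist","w10.png")
print(pose()[0], proj(P,[[.883,-.675,.008],[.9,-.55,.02]]))
look("wrist",["opener","brush","tape","matchbox"],P,.008)
p,im2=snap("side","s3.png"); look("side",["opener","brush"],p,.008)
print(proj(p,[[.883,-.675,.008],[.4,.2,.1]]))
p,im3=snap("top"); look("top",["opener","brush","knife","spatula"],p,.012)
cv2.imwrite("pics/cmb2.png",np.vstack([cv2.resize(im,(800,500))[:,:,::-1]]))
```

```text
[ 0.45108481 -0.18983161  0.39295745] [[502.94848632 372.53452589]
 [524.28697531 330.90089663]]
tape 0.88 ext [256.0, 135.0, 292.0, 168.0] n 661 ctr [ 0.3693 -0.1668] mean [ 0.3685 -0.1667] LxW [0.062 0.059] dirdeg 0.2
matchbox 0.78 ext [454.0, 2.0, 486.0, 41.0] n 924 ctr [0.7004 0.0512] mean [0.7004 0.0514] LxW [0.057 0.041] dirdeg 80.3
brush 0.68 ext [232.0, 119.0, 341.0, 226.0] n 7062 ctr [0.7668 1.0649] mean [0.6659 0.7344] LxW [2.014 0.49 ] dirdeg 69.8
[[579.29547889 306.8414645 ]
 [257.39572284 190.70647704]]
knife 0.75 ext [203.0, 187.0, 271.0, 196.0] n 557 ctr [0.5668 0.2563] mean [0.5654 0.2566] LxW [0.182 0.025] dirdeg 90.4
spatula 0.78 ext [206.0, 210.0, 267.0, 229.0] n 633 ctr [0.4916 0.2549] mean [0.4889 0.2713] LxW [0.166 0.043] dirdeg 92.6
```

View pics/cmb2.png

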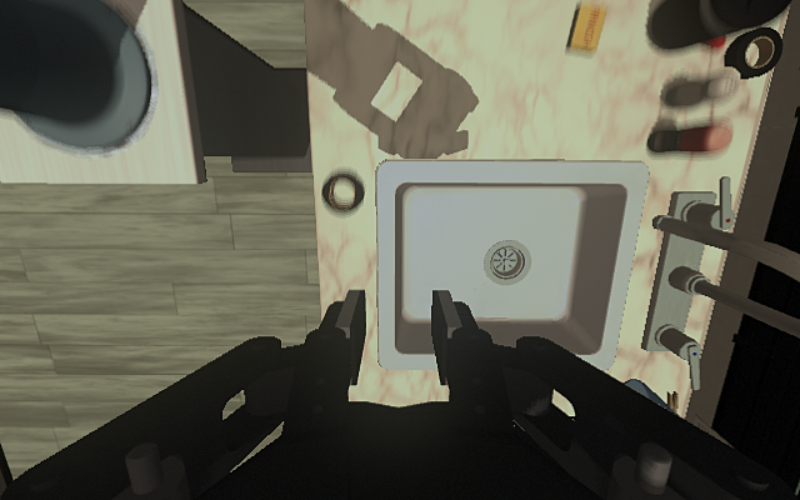

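Run:
```python
from h import *
plan([((.4885,.20,.40),down(0),"a"),((.4885,.384,.37),down(0),"a")])
```

```text
a | 0.3806 0.0384 -0.0082 0.0000 0.0000 0.0063 | rows>=7.7
a | 0.1840 0.0000 0.0300 0.0000 0.0000 0.0000 | rows>=3.7
```

send_rows(
  deltas="0.381 0.038 -0.008 0 0 0.006; 0.381 0.038 -0.008 0 0 0.006; 0.381 0.038 -0.008 0 0 0.006; 0.381 0.038 -0.008 0 0 0.006; 0.381 0.038 -0.008 0 0 0.006; 0.381 0.038 -0.008 0 0 0.006; 0.381 0.038 -0.008 0 0 0.006; 0.381 0.038 -0.008 0 0 0.006; 0.381 0.038 -0.008 0 0 0.006; 0.381 0.038 -0.008 0 0 0.006",
  jaw=0.4,
)

```text
t: 36.85
tcp_pos: [0.4882, 0.2003, 0.3997]
tool_rot: [0.0, 0.707, 0.707, -0.0]
wrist_force: [0.7, -0.3, 0.3]
finger_gap: 0.597
```

send_rows(
  deltas="0.05 0 0 0 0 0; 0.1 0 0 0 0 0; 0.14 0 0.01 0 0 0; 0.17 0 0.02 0 0 0; 0.184 0 0.03 0 0 0; 0.184 0 0.03 0 0 0; 0.184 0 0.03 0 0 0; 0.184 0 0.03 0 0 0",
)

```text
t: 37.65
tcp_pos: [0.4894, 0.3823, 0.3709]
tool_rot: [0.0, 0.708, 0.706, 0.001]
wrist_force: [-0.2, 0.2, 0.0]
finger_gap: 0.6
```

Run:
```python
from h import *
P,im=snap("wrist","w11.png")
p,r=pose(); print(p, read_state()["t"])
for y in (.377,.383,.390): print(y,proj(P,[[.4885,y,.304],[.4885,y,.285]]).round(1).tolist())
```

```text
[0.48931107 0.38237832 0.37098244] 37.7
0.377 [[317.8, 216.5], [317.8, 209.4]]
0.383 [[317.8, 209.2], [317.8, 202.6]]
0.39 [[317.7, 200.5], [317.8, 194.6]]
```

View pics/w11.png

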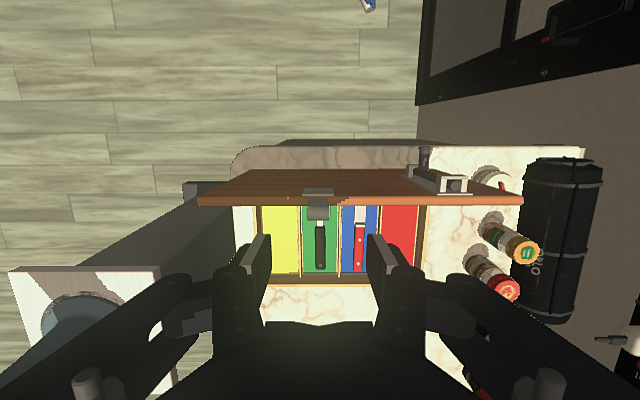

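send_rows(
  deltas="0.002 -0.001 0.03 0 0 0; 0.002 -0.001 0.06 0 0 0; 0.002 -0.001 0.085 0 0 0; 0.002 -0.001 0.1 0 0 0; 0.002 -0.001 0.105 0 0 0; 0.002 -0.001 0.105 0 0 0; 0.002 -0.001 0.105 0 0 0",
)

```text
t: 38.4
tcp_pos: [0.4884, 0.3859, 0.2667]
tool_rot: [0.0, 0.708, 0.707, 0.001]
wrist_force: [-0.0, 0.1, 0.5]
finger_gap: 0.598
```

send_rows(
  deltas="0 0 0 0 0 0; 0 0 0 0 0 0; 0 0 0 0 0 0; 0 0 0 0 0 0; 0 0 0 0 0 0; 0 0 0 0 0 0; 0 0 0 0 0 0; 0 0 0 0 0 0",
  jaw=1,
  squeeze=60,
)

```text
t: 39.2
tcp_pos: [0.4887, 0.386, 0.2661]
tool_rot: [0.001, 0.708, 0.707, 0.002]
wrist_force: [5.5, 0.8, 3.9]
finger_gap: 0.201
```

Run:
```python
from h import *
s=read_state();print(s["tcp_pos"],s["wrist_force"],s["finger_gap"])
t=1.6
for k in range(5): arc(t,-.29,yh=.366); t-=.29
arc(t,-.15,yh=.366)
```

```text
[0.48872857 0.38595666 0.26612349] [5.50369197 0.84458115 3.92673646] 0.20050647170555144
th 1.6 -> 1.31 -0.007 0 -0.000 0 0 0 ; -0.014 0 -0.000 0 0 0 ; -0.021 0 -0.000 0 0 0 ; -0.028 0 0.000 0 0 0 ; -0.035 0 0.001 0 0 0 ; -0.042 0 0.002 0 0 0 ; -0.049 0 0.003 0 0 0 ; -0.056 0 0.004 0 0 0 ; -0.063 0 0.005 0 0 0 ; -0.070 0 0.007 0 0 0 end tcp y,z [0.3079 0.26  ]
th 1.31 -> 1.02 -0.007 0 0.002 0 0 0 ; -0.014 0 0.004 0 0 0 ; -0.020 0 0.006 0 0 0 ; -0.027 0 0.008 0 0 0 ; -0.034 0 0.011 0 0 0 ; -0.040 0 0.014 0 0 0 ; -0.047 0 0.017 0 0 0 ; -0.053 0 0.020 0 0 0 ; -0.059 0 0.023 0 0 0 ; -0.065 0 0.027 0 0 0 end tcp y,z [0.2426 0.2335]
th 1.02 -> 0.73 -0.006 0 0.004 0 0 0 ; -0.012 0 0.008 0 0 0 ; -0.018 0 0.012 0 0 0 ; -0.024 0 0.016 0 0 0 ; -0.029 0 0.020 0 0 0 ; -0.035 0 0.025 0 0 0 ; -0.040 0 0.029 0 0 0 ; -0.045 0 0.034 0 0 0 ; -0.050 0 0.039 0 0 0 ; -0.055 0 0.044 0 0 0 end tcp y,z [0.1875 0.1894]
th 0.73 -> 0.44 -0.005 0 0.005 0 0 0 ; -0.009 0 0.011 0 0 0 ; -0.014 0 0.016 0 0 0 ; -0.018 0 0.022 0 0 0 ; -0.022 0 0.028 0 0 0 ; -0.026 0 0.033 0 0 0 ; -0.030 0 0.039 0 0 0 ; -0.033 0 0.045 0 0 0 ; -0.037 0 0.052 0 0 0 ; -0.040 0 0.058 0 0 0 end tcp y,z [0.1474 0.1315]
th 0.44 -> 0.15 -0.003 0 0.006 0 0 0 ; -0.006 0 0.013 0 0 0 ; -0.009 0 0.019 0 0 0 ; -0.011 0 0.026 0 0 0 ; -0.013 0 0.033 0 0 0 ; -0.015 0 0.039 0 0 0 ; -0.017 0 0.046 0 0 0 ; -0.019 0 0.053 0 0 0 ; -0.021 0 0.060 0 0 0 ; -0.022 0 0.067 0 0 0 end tcp y,z [0.1255 0.0644]
th 0.15 -> 0.0 -0.001 0 0.004 0 0 0 ; -0.001 0 0.007 0 0 0 ; -0.002 0 0.011 0 0 0 ; -0.002 0 0.014 0 0 0 ; -0.002 0 0.018 0 0 0 ; -0.003 0 0.022 0 0 0 ; -0.003 0 0.025 0 0 0 ; -0.003 0 0.029 0 0 0 ; -0.003 0 0.033 0 0 0 ; -0.003 0 0.036 0 0 0 end tcp y,z [0.122 0.028]
```

send_rows(
  deltas="-0.005 0 0 0 0 0; -0.012 0 -0.001 0 0 0; -0.02 0 -0.001 0 0 0; -0.028 0 -0.001 0 0 0; -0.036 0 0 0 0 0; -0.044 0 0.001 0 0 0; -0.052 0 0.002 0 0 0; -0.06 0 0.003 0 0 0; -0.068 0 0.004 0 0 0; -0.076 0 0.006 0 0 0",
)

```text
t: 40.2
tcp_pos: [0.4888, 0.3109, 0.2603]
tool_rot: [-0.0, 0.707, 0.707, 0.003]
wrist_force: [5.6, 3.3, 3.7]
finger_gap: 0.197
```

send_rows(
  deltas="-0.007 0 0.002 0 0 0; -0.014 0 0.004 0 0 0; -0.02 0 0.006 0 0 0; -0.027 0 0.008 0 0 0; -0.034 0 0.011 0 0 0; -0.04 0 0.014 0 0 0; -0.047 0 0.017 0 0 0; -0.053 0 0.02 0 0 0; -0.059 0 0.023 0 0 0; -0.065 0 0.027 0 0 0",
)

```text
t: 41.2
tcp_pos: [0.4888, 0.2452, 0.2345]
tool_rot: [0.001, 0.707, 0.707, 0.002]
wrist_force: [1.1, -1.9, 9.9]
finger_gap: 0.195
```

send_rows(
  deltas="-0.006 0 0.004 0 0 0; -0.012 0 0.008 0 0 0; -0.018 0 0.012 0 0 0; -0.024 0 0.016 0 0 0; -0.029 0 0.02 0 0 0; -0.035 0 0.025 0 0 0; -0.04 0 0.029 0 0 0; -0.045 0 0.034 0 0 0; -0.05 0 0.039 0 0 0; -0.055 0 0.044 0 0 0",
)

```text
t: 42.2
tcp_pos: [0.4888, 0.1894, 0.19]
tool_rot: [0.001, 0.708, 0.707, 0.001]
wrist_force: [2.3, -2.9, 7.7]
finger_gap: 0.199
```

send_rows(
  deltas="-0.005 0 0.005 0 0 0; -0.009 0 0.011 0 0 0; -0.014 0 0.016 0 0 0; -0.018 0 0.022 0 0 0; -0.022 0 0.028 0 0 0; -0.026 0 0.033 0 0 0; -0.03 0 0.039 0 0 0; -0.033 0 0.045 0 0 0; -0.037 0 0.052 0 0 0; -0.04 0 0.058 0 0 0",
)

```text
t: 43.2
tcp_pos: [0.4888, 0.1489, 0.1311]
tool_rot: [0.001, 0.708, 0.707, 0.001]
wrist_force: [2.3, -5.5, 5.8]
finger_gap: 0.193
```

Now the last part, slower.

send_rows(
  deltas="-0.003 0 0.006 0 0 0; -0.006 0 0.012 0 0 0; -0.008 0 0.018 0 0 0; -0.01 0 0.023 0 0 0; -0.012 0 0.028 0 0 0; -0.014 0 0.033 0 0 0; -0.015 0 0.038 0 0 0; -0.017 0 0.043 0 0 0; -0.018 0 0.048 0 0 0; -0.019 0 0.053 0 0 0",
)

```text
t: 44.2
tcp_pos: [0.4887, 0.13, 0.0775]
tool_rot: [0.001, 0.707, 0.707, 0.001]
wrist_force: [4.0, -5.9, 3.5]
finger_gap: 0.199
```

send_rows(
  deltas="-0.001 0 0.005 0 0 0; -0.002 0 0.01 0 0 0; -0.003 0 0.015 0 0 0; -0.004 0 0.02 0 0 0; -0.005 0 0.024 0 0 0; -0.006 0 0.028 0 0 0; -0.006 0 0.031 0 0 0; -0.006 0 0.034 0 0 0; -0.006 0 0.037 0 0 0; -0.006 0 0.04 0 0 0",
)

```text
t: 45.2
tcp_pos: [0.4887, 0.1242, 0.0374]
tool_rot: [0.001, 0.707, 0.707, 0.001]
wrist_force: [3.9, -5.2, 3.1]
finger_gap: 0.197
```

send_rows(
  deltas="-0.001 0 0.002 0 0 0; -0.001 0 0.004 0 0 0; -0.001 0 0.006 0 0 0; -0.001 0 0.008 0 0 0; -0.001 0 0.01 0 0 0; -0.001 0 0.011 0 0 0; -0.001 0 0.012 0 0 0; -0.001 0 0.013 0 0 0; -0.001 0 0.013 0 0 0",
)

```text
t: 46.1
tcp_pos: [0.4889, 0.1237, 0.0282]
tool_rot: [0.0, 0.707, 0.707, -0.0]
wrist_force: [-12.3, -4.9, 38.4]
finger_gap: 0.196
```

send_rows(
  deltas="0 0 -0.004 0 0 0; 0 0 -0.004 0 0 0; 0 0 -0.004 0 0 0",
)

```text
t: 46.4
tcp_pos: [0.4887, 0.1237, 0.0286]
tool_rot: [0.001, 0.708, 0.707, 0.001]
wrist_force: [4.4, -2.1, 6.4]
finger_gap: 0.196
```

send_rows(
  deltas="0 0 0 0 0 0; 0 0 0 0 0 0; 0 0 0 0 0 0; 0 0 0 0 0 0; 0 0 0 0 0 0",
  jaw=0.4,
)

```text
t: 46.9
tcp_pos: [0.4868, 0.1238, 0.0274]
tool_rot: [-0.0, 0.707, 0.707, -0.0]
wrist_force: [0.3, 0.0, 0.2]
finger_gap: 0.598
```

send_rows(
  deltas="0 0 -0.03 0 0 0; 0 0 -0.07 0 0 0; 0 0 -0.11 0 0 0; 0 0 -0.15 0 0 0; 0 0 -0.17 0 0 0; 0 0 -0.17 0 0 0; 0 0 -0.17 0 0 0",
)

```text
t: 47.6
tcp_pos: [0.487, 0.1237, 0.1973]
tool_rot: [-0.0, 0.707, 0.707, -0.0]
wrist_force: [0.5, -0.1, -1.0]
finger_gap: 0.6
```

Run:
```python
from h import *
s=read_state();print(s["tcp_pos"],s["wrist_force"],s["finger_gap"])
plan([((.618,.242,.20),down(0),"knob hover")])
```

```text
[0.48702489 0.12371241 0.19730528] [ 0.54977103 -0.14521227 -0.97926613] 0.6000232775231154
knob hover | 0.1184 0.1309 -0.0028 -0.0006 -0.0000 -0.0010 | rows>=3.5
```

send_rows(
  deltas="0.118 0.131 -0.003 0 0 0; 0.118 0.131 -0.003 0 0 0; 0.118 0.131 -0.003 0 0 0; 0.118 0.131 -0.003 0 0 0; 0.118 0.131 -0.003 0 0 0; 0.118 0.131 -0.003 0 0 0; 0.118 0.131 -0.003 0 0 0",
)

```text
t: 48.3
tcp_pos: [0.6172, 0.2408, 0.1992]
tool_rot: [-0.001, 0.708, 0.707, -0.001]
wrist_force: [0.6, 0.4, 0.8]
finger_gap: 0.6
```

Run:
```python
from h import *
P,im=snap("wrist","w12.png"); print(pose()[0])
print("expect knob top px",proj(P,[.618,.242,.094]),"lid front edge",proj(P,[[.527,.1485,.052],[.45,.1485,.052]]))
cv2.imwrite("pics/w12c.png",cv2.resize(im[100:300,150:470,::-1],(800,500)))
```

```text
[0.61741074 0.24078152 0.19978689]
expect knob top px [[320.12102397 196.4122078 ]] lid front edge [[240.56358513 266.64714746]
 [173.44662871 266.66788484]]
```

View pics/w12c.png

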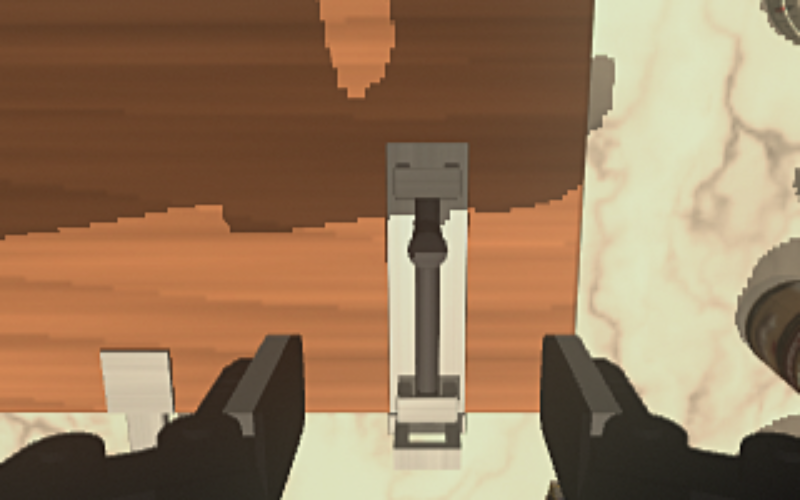

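send_rows(
  deltas="-0.001 0.001 0.03 0 0 0; -0.001 0.001 0.07 0 0 0; -0.001 0.001 0.105 0 0 0; -0.001 0.001 0.133 0 0 0; -0.001 0.001 0.133 0 0 0; -0.001 0.001 0.133 0 0 0; -0.001 0.001 0.133 0 0 0",
)

```text
t: 49.05
tcp_pos: [0.621, 0.2407, 0.0706]
tool_rot: [0.001, 0.708, 0.707, 0.002]
wrist_force: [-0.2, 0.0, -0.2]
finger_gap: 0.593
```

send_rows(
  deltas="0 0 0 0 0 0; 0 0 0 0 0 0; 0 0 0 0 0 0; 0 0 0 0 0 0; 0 0 0 0 0 0; 0 0 0 0 0 0; 0 0 0 0 0 0",
  jaw=1,
  squeeze=40,
)

```text
t: 49.75
tcp_pos: [0.619, 0.2408, 0.0691]
tool_rot: [-0.0, 0.707, 0.707, -0.001]
wrist_force: [-5.2, -1.3, 6.5]
finger_gap: 0.143
```

send_rows(
  deltas="-0.006 0 0 0 0 0; -0.012 0 0 0 0 0; -0.018 0 0 0 0 0; -0.024 0 0 0 0 0; -0.03 0 0 0 0 0; -0.035 0 0 0 0 0; -0.039 0 0 0 0 0; -0.042 0 0 0 0 0; -0.042 0 0 0 0 0; -0.042 0 0 0 0 0",
)

```text
t: 50.75
tcp_pos: [0.619, 0.199, 0.0691]
tool_rot: [-0.001, 0.707, 0.707, -0.0]
wrist_force: [-6.2, 0.6, 5.8]
finger_gap: 0.139
```

Bolt slides freely; now to the stop.

send_rows(
  deltas="-0.001 0 0 0 0 0; -0.002 0 0 0 0 0; -0.003 0 0 0 0 0; -0.004 0 0 0 0 0; -0.005 0 0 0 0 0; -0.006 0 0 0 0 0; -0.006 0 0 0 0 0; -0.006 0 0 0 0 0",
)

```text
t: 51.55
tcp_pos: [0.619, 0.1956, 0.0693]
tool_rot: [-0.002, 0.707, 0.707, 0.002]
wrist_force: [-3.6, 9.8, 5.5]
finger_gap: 0.137
```

send_rows(
  deltas="-0.002 0 0 0 0 0; -0.003 0 0 0 0 0; -0.003 0 0 0 0 0; -0.003 0 0 0 0 0",
)

```text
t: 51.95
tcp_pos: [0.6189, 0.1953, 0.0694]
tool_rot: [-0.003, 0.707, 0.707, 0.004]
wrist_force: [-3.8, 21.0, 4.5]
finger_gap: 0.137
```

send_rows(
  deltas="0.006 0 0 0 0 0; 0.006 0 0 0 0 0; 0.006 0 0 0 0 0",
)

```text
t: 52.25
tcp_pos: [0.619, 0.1967, 0.0691]
tool_rot: [-0.001, 0.707, 0.707, 0.0]
wrist_force: [-4.8, 2.3, 6.3]
finger_gap: 0.138
```

send_rows(
  deltas="-0.003 0 0 0 0 0; -0.003 0 0 0 0 0; -0.003 0 0 0 0 0",
)

```text
t: 52.55
tcp_pos: [0.619, 0.1956, 0.0692]
tool_rot: [-0.002, 0.707, 0.707, 0.002]
wrist_force: [-4.5, 9.7, 5.6]
finger_gap: 0.137
```

send_rows(
  deltas="0 0 0 0 0 0; 0 0 0 0 0 0; 0 0 0 0 0 0; 0 0 0 0 0 0; 0 0 0 0 0 0",
  jaw=0.4,
)

```text
t: 53.05
tcp_pos: [0.6195, 0.1923, 0.0678]
tool_rot: [0.0, 0.708, 0.707, -0.0]
wrist_force: [0.6, 1.5, 0.3]
finger_gap: 0.596
```

send_rows(
  deltas="0 0 -0.03 0 0 0; 0 0 -0.07 0 0 0; 0 0 -0.11 0 0 0; 0 0 -0.131 0 0 0; 0 0 -0.131 0 0 0; 0 0 -0.131 0 0 0",
)

```text
t: 53.65
tcp_pos: [0.6193, 0.1924, 0.1984]
tool_rot: [-0.0, 0.708, 0.707, -0.0]
wrist_force: [-0.5, -0.3, -1.5]
finger_gap: 0.6
```

Run:
```python
from h import *
P,im=snap("wrist","w13.png"); s=read_state(); print(s["t"],s["tcp_pos"],s["wrist_force"])
g=im.sum(2)//3
for v in range(180,276,3): print(v,''.join('#' if x<50 else '+' if x<80 else '.' for x in g[v,300:345]))
for y in (.194,.196,.198,.2): print(y,proj(P,[[.618,y,.094]]).round(1).tolist())
print("tip",proj(P,[[.618,.1065,.062],[.618,.1035,.062]]).round(1))
P,im=snap("top"); look("top",["lid","knife","spatula","matchbox","tape","opener","brush"],P,dict(lid=.052,matchbox=.015,tape=.019,knife=.01,spatula=.01,opener=.01,brush=.01))
cv2.imwrite("pics/fin.png",cv2.resize(im[100:290,140:420,::-1],(800,543),interpolation=cv2.INTER_CUBIC))
```

```text
53.7 [0.61856111 0.19231209 0.19705043] [ 0.46510965 -0.2889517  -1.34049725]
180 ++...........+#+++++++#...........+++++++++++
183 .............##+++++++#...........+++++++++++
186 ..............#########......................
189 .............##++++++##+.....................
192 ...........+#++++++++++#+....................
195 ...........#++++++++++++++...................
198 ...........#+++++++..........................
201 .......................+.....................
204 ..............++...+.+#......................
207 ..............++.....++......................
210 .............+++.....++......................
213 ......++++++.++......++..+++++...............
216 .............................................
219 .............................................
222 .............................................
225 ..+..........................................
228 .......+.....+++....+++......................
231 .....+++.+....+......++...++..++.............
234 .....++..+....+++++++++...++..+..............
237 .............................................
240 ..................
[... 611 characters left out ...]
7.5, 194.1]]
0.198 [[317.5, 191.9]]
0.2 [[317.5, 189.8]]
tip [[317.9 266.2]
 [317.9 268.6]]
lid 0.61 ext [206.0, 144.0, 296.0, 269.0] n 2384 ctr [0.5586 0.1789] mean [0.5257 0.1734] LxW [0.358 0.184] dirdeg 27.0
matchbox 0.8 ext [302.0, 135.0, 323.0, 154.0] n 274 ctr [0.6981 0.05  ] mean [0.6982 0.05  ] LxW [0.054 0.039] dirdeg 80.6
matchbox 0.65 ext [206.0, 146.0, 291.0, 264.0] n 2333 ctr [0.5639 0.1844] mean [0.5312 0.1783] LxW [0.372 0.187] dirdeg 27.2
tape 0.78 ext [384.0, 255.0, 408.0, 281.0] n 365 ctr [ 0.3678 -0.1643] mean [ 0.3676 -0.1652] LxW [0.06 0.06] dirdeg 89.4
tape 0.72 ext [262.0, 166.0, 290.0, 169.0] n 63 ctr [0.6262 0.1473] mean [0.6264 0.1382] LxW [0.075 0.008] dirdeg 90.3
```

send_rows(
  deltas="0 0 -0.05 0 0 0; 0 0 -0.1 0 0 0; -0.05 -0.05 -0.12 0 0 0; -0.1 -0.1 -0.12 0 0 0; -0.3 -0.1 -0.12 0 0 0; -0.3 -0.1 -0.12 0 0 0; -0.3 -0.1 -0.12 0 0 0; -0.3 -0.1 -0.12 0 0 0; -0.3 -0.1 -0.12 0 0 0; -0.3 -0.1 -0.12 0 0 0",
)

```text
t: 55.1
tcp_pos: [0.5186, -0.1108, 0.3189]
tool_rot: [0.0, 0.709, 0.705, -0.0]
wrist_force: [0.7, 0.6, -0.3]
finger_gap: 0.6
```

Run:
```python
from h import *
P,im=snap("top"); P2,im2=snap("side")
for n in ("opener","brush","knife","spatula"): print(n,[(round(r["confidence"],2),np.round(r["extent"]).tolist()) for r in viewer.regions_of("top",n)])
a=cv2.resize(im[60:290,140:620,::-1],(800,383)); b=cv2.resize(im2[170:270,220:460,::-1],(520,217)); 
cv2.imwrite("pics/fin2.png",np.vstack([a,np.pad(b,((0,0),(0,280),(0,0)))]))
```

```text
opener []
brush []
knife []
spatula []
```

View pics/fin2.png

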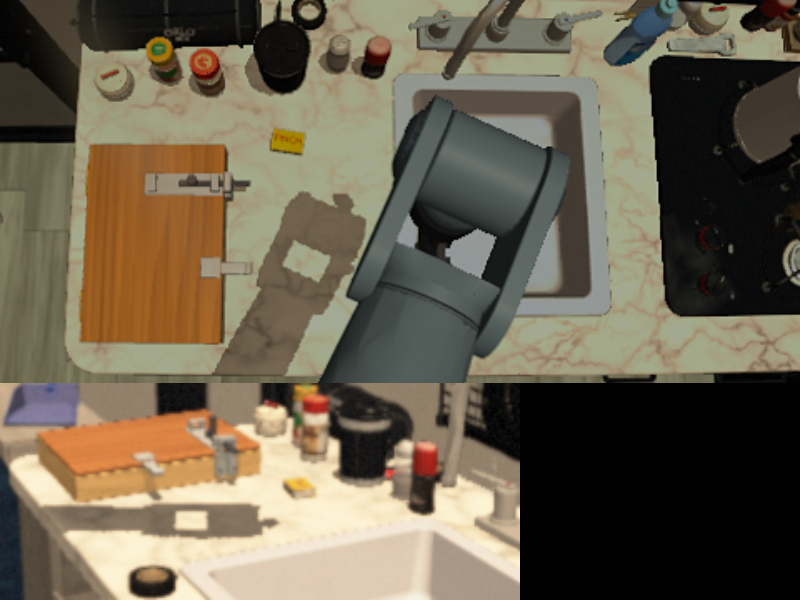

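```bash
python3 -c "
from plant import sign_off; print(sign_off())"
```

```text
the job is handed in; nothing more can be done
None
```

The job is handed in at about 55 s of the 210 s. I drew the bolt, lifted the lid to its stop and laid the knife on the blue liner and the spatula on the green. Then I lowered the lid shut and slid the bolt home.

**What the last checks showed**
- **Utensils:** before I closed the lid, the knife was at (0.566, 0.258) and the spatula at (0.491, 0.256). Both lay lengthwise, within about 2° (the last top view put the spatula at 2.6°), and inside their compartments.
- **Lid:** it is shut. Force rose to 38 N as it met the chest, just under the 40 N limit, and I eased off straight away.
- **Bolt:** it moved about 45 mm and stopped firmly. Its tip is about 42 mm past the lid's front edge, where a fully home bolt should be.
- **Other things:** the matchbox and tape read the same as at the start, and the arm is clear of everything.

**What disagreed**
- **Opener and brush:** I took both as absent, because the networks never found a credible one. A steel thing the size and shape of a bottle opener lies behind the stove at about (0.88, -0.67). It is about 1.1 m from the base, beyond the tool-down reach, so I treated it as scenery and left it. If it was meant to be packed, it was not.
- **Lid stop:** the lid met its stop about 13 mm farther back than I calculated.

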